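Wind the serviced clocks in the caliper holder for their run test

TASK

Get the serviced clocks ready for their overnight run test: one at a time, stand each clock face down on the bed of the caliper holder, close the sliding jaw on it gently and squarely until both jaws touch so that it cannot turn, and wind its key fully, up to the stop, in several partial turns clockwise; wind a clock only while the jaws hold it. Open the jaw and lay each wound clock face down and flat inside the run-test tray. When all the clocks there are have been done, close the empty jaws and leave the other things on the bench alone.

Things in the scene. Friction and masses are not known exactly. Their poses are not given: they have to be found in the camera images.
- holder: Caliper holder screwed down on the bench: grey bed 104x205x10 mm along its y, fixed steel jaw at its -y end, graduated beam (top 20 mm high) along its far (+x) edge, sliding jaw on the +y side. Origin: on the bench, below the bed. Jaw tops are 42 mm high; both jaw faces are normal to holder y and reach from x = -41 to +41 mm.
- bed (a point): Point on the bed's top (10 mm above the bench) at the middle of the fixed jaw's face: holder x -10, y -45 mm. A clock of width W held squarely has its origin W/2 from here along holder +y. Axes as the holder's.
- jaw (a joint): Gap between the jaw faces in m: 0 closed, 0.088 fully open; grows as the sliding jaw moves along holder +y. The slide rubs with about 8 N and stays where it is left.
- jaw_tab (a point): Grip point of the sliding jaw's thumb tab: upright tab 12 mm thick along holder y, 34 mm wide along x, from 37 to 79 mm above the bench; this point is 62 mm up, in its middle, 56 mm behind (+y of) the sliding jaw's face. Right of it 38 mm are free for a finger, then the jaw blade.
- jaw_face (a point): Middle of the sliding jaw's face when the blade is square, at the height of the bed's top, straight across from the point bed. Axes as the holder's.
- blade (a joint): Tilt of the sliding jaw's blade about the vertical, rad: 0 is square to the beam; sprung (12 N m/rad), stops at +-0.12. It cants by about 0.004 rad for each newton of squeeze on a clock, or when a clock stands skew or the blade rather than the tab is pushed.
- tray: Run-test tray, wood with a grey felt floor, 140 x 250 x 14 mm (long side along its y), walls 6 mm thick, floor 5 to 7 mm above the bench. Origin: centre of its underside. Fixed to the bench.
- clock_a: Green wind-up bedside clock lying face down, key upward: block 52 mm along its x, W = 48 mm along its y, 46 mm high, about 0.28 kg. Origin: centre of its underside (the dial). May be absent. Grip it across its 52 mm.
- key_a (a joint): Winding of the green clock's key in rad: grows clockwise seen from above, 3.6 is the stop (fully wound). Needs 0.06 to 0.1 N m; a click keeps it where it is let go. At 0 the wing lies along the clock's x.
- key_a_grip (a point): Middle of the brass wing of the green clock's key: wing 32 mm wide (its own x), 9 mm thick, 22 mm tall, 8 to 30 mm above the clock's back, on the middle of the clock; this point is 19 mm above the back.
- clock_b: Blue wind-up bedside clock lying face down, key upward: block 52 mm along its x, W = 56 mm along its y, 46 mm high, about 0.28 kg. Origin: centre of its underside (the dial). May be absent. Grip it across its 52 mm.
- key_b (a joint): Winding of the blue clock's key in rad: grows clockwise seen from above, 3.6 is the stop (fully wound). Needs 0.06 to 0.1 N m; a click keeps it where it is let go. At 0 the wing lies along the clock's x.
- key_b_grip (a point): Middle of the brass wing of the blue clock's key: wing 32 mm wide (its own x), 9 mm thick, 22 mm tall, 8 to 30 mm above the clock's back, on the middle of the clock; this point is 19 mm above the back.
- clock_c: Red wind-up bedside clock lying face down, key upward: block 52 mm along its x, W = 64 mm along its y, 46 mm high, about 0.28 kg. Origin: centre of its underside (the dial). May be absent. Grip it across its 52 mm.
- key_c (a joint): Winding of the red clock's key in rad: grows clockwise seen from above, 3.6 is the stop (fully wound). Needs 0.06 to 0.1 N m; a click keeps it where it is let go. At 0 the wing lies along the clock's x.
- key_c_grip (a point): Middle of the brass wing of the red clock's key: wing 32 mm wide (its own x), 9 mm thick, 22 mm tall, 8 to 30 mm above the clock's back, on the middle of the clock; this point is 19 mm above the back.
- magnifier: Bystander: pocket magnifier with a steel handle, 62x162x8 mm, lying flat. Origin below its middle.
- tweezers: Bystander: dark steel tweezers, 10x116x7 mm, lying on the black mat. Origin below its middle.
- pad: Bystander: black assembling block faced with white card, 68x82x13 mm. Origin below its middle.

How it is judged:
By the outcome, as a careful person would: the job done as asked, in the order asked, and still so for the second after the job is handed in, with the robot touching nothing.
Of clock_a, clock_b, clock_c only 2 to 3 are there at a start; the rules pass over those that are not, and their reading is None.
At some moment in a run one of clock_a, clock_b, clock_c may be knocked a few centimetres aside while the robot is not near it.
It also fails if it takes over 210 s, if anything falls off the work surface, if the arm or the gripper's body presses on something with over 40 N, if the wrist force passes 120 N, or if a joint passes its speed limit or range.

ROBOT

A 6-joint arm with a two-finger parallel gripper is mounted at the origin on a cart in front of the work surface, level with it; the furniture and walls round the work are solid. World frame = base frame: x ahead of the robot, y to its left, z up, the work surface at z = 0. Lengths are in m, angles in rad, forces in N, time in s.
With the tool pointing down it reaches from about 0.4 to 0.825 m from the base axis. Payload 7 kg.
Tool frame: the origin (TCP) lies at the centre of the arm's flange, where the gripper is bolted on; the fingertips stand 173 mm ahead of it and the grasp point (between the pads) lies r.pinch_z ahead of it (r.pinch_z is the distance from the TCP to the grasp point, in m); z points along the fingers, y is the line along which they close (so a half turn about z gives the same grasp; the last joint's range is limited). The gripper opens to 85 mm and grips with 20 to 120 N. Pads are 22 mm wide; open, the fingers measure 114 mm over their backs; the gripper's body (76 mm by 85 mm) begins 54 mm behind the grasp point. The pads swing forward as they close: fully open they stand 13 mm farther back than shut.
Start: joints at [1.433, 0.359, 0.012, 0, -1.224, -0.288], TCP at [0.279, 0.615, 0.405] pointing down, gripper open.
Joint ranges: [-3.07, 3.07], [-1.43, 2.12], [-1.02, 1.25], [-3.03, 1.67], [-3.05, -0], [-3.03, 3.03]. Speed limits (rad/s): [2.39, 2.39, 3.01, 3.14, 3.14, 3.14].

INTERFACE

Orientations are given as a unit quaternion [x, y, z, w].
In Python, from rig import r gives the robot as it stands.
- The arm moves only by the tool apply_moves, never from a script. Its argument "series" is a list of rows, each a list of 3 entries, a list of its own where there are three numbers: the opening, from 0 (shut) to 1 (fully open), then the shift along the tool's x, y, z in cm, then the turn about the tool's z in degrees. A call has 1 to 10 rows; each row is the pose to reach, as a shift and turn from the pose commanded when the call began, along the tool's axes at that moment; what a row does not reach only later rows make up. A row lasts 1/8 s, in which the tool goes at most 62.5 mm and 10.7 degrees, less where a joint would pass 70% of its speed; a pose out of reach is approached as far as the arm can. A call with a gripper value outside its range is refused whole. The fingers move at their own pace and stop on an object; "force" is the grip in N (left out, the last holds). Time passes only in rows, so rows that repeat a pose let the fingers close. It gives the time, the measured TCP pose, the force, the opening and the grip force at its end, in the units of the state.
- r.sense(): the state, without advancing time (a new reading comes with each control period).
- r.read_camera(name): name is "scene" or "top" or "wrist"; returns the picture (420x560x3 uint8, red, green, blue); there is no depth.
- r.calibration(name): a dict with "fx", "fy", "cx", "cy" (pixels), "k1" (the pictures are not rectified: a ray, as slopes to the right and down, at radius r is drawn at 1 + k1 r^2 times it, then the intrinsics apply), "R" (3x3) and "t" (3): a world point X has camera coordinates R X + t. Camera axes: x right, y down, z forward; pixel columns grow to the right and rows downward; lengths in m; the calibration is good to about 2 mm. A picture is of the moment at which its call begins: read the wrist's pose just before it. calibration takes no time and is no camera call; for the wrist camera it gives the pose at the moment of the call.
- r.job_done(): hands the job in; it is judged then, once.
The state is a dict: "t": time; "joint_positions": joint angles; "qd": joint speeds; "tau": joint torques, N m; "tcp_pos": TCP position; "tool_rot": TCP orientation; "wrist_force": force on the tool from outside, world axes, zero at the start; "ft_torque": the same for the moment, N m; "grip_width": finger opening in m; "grip_force": force on a finger pad.
Only numpy, scipy, OpenCV 4.12 (cv2) and the standard library are available. Lean on these libraries where they do the work, as an engineer would, in place of code of your own. Each camera call takes 0.05 s, during which the arm holds its last target. There are 200 camera calls.

## Working session

There is one attempt and no reset: what is moved stays moved. The work goes in short steps, Python scripts to look and compute and a tool call to move; the robot and the scene stay as the last step left them, time stands still between calls to the robot, and variables do not carry over. Pictures are saved under pics/ and viewed, at most 14 in all, crops included, and the job is handed in when it is done.

Besides the shell and the picture viewer there is one more tool, called after "Emit:" as name(argument=value, ...) on one line, values as JSON. apply_moves: Moves the arm, as the interface text tells. Its arguments: {"type":"object","properties":{"series":{"type":"array"},"force":{"type":"number"}},"required":["series"]}

```bash
ls; mkdir -p pics; python3 - <<'E'
from rig import r
import cv2,numpy as np
s=r.sense();print(s,r.pinch_z)
for n in("top","scene"):
    im=r.read_camera(n);cv2.imwrite(f"pics/{n}0.png",im[:,:,::-1]);c=r.calibration(n);print(n,{k:np.round(v,4).tolist() for k,v in c.items()})
E
```

```text
pics
{'t': 0.0, 'joint_positions': array([ 1.43311463e+00,  3.59380860e-01,  1.10661776e-02, -3.83488691e-04,
       -1.22414161e+00, -2.88086891e-01]), 'qd': array([ 9.73371921e-04,  1.28626504e-03, -1.92623901e-04, -2.08278763e-03,
       -6.83243661e-05,  6.14162726e-04]), 'tau': array([-1.21039604e-03, -5.83326709e+01,  2.93411189e+01,  6.93678528e+00,
       -6.08065689e-03,  1.12899693e-05]), 'tcp_pos': array([0.2787101 , 0.61454649, 0.40376453]), 'tool_rot': array([ 9.77411438e-01, -2.11343702e-01, -1.17416740e-04,  8.41180334e-04]), 'wrist_force': array([ 0.57425998,  0.32370771, -0.57283902]), 'ft_torque': array([ 0.04883703, -0.00253916,  0.00346304]), 'grip_force': 0.0, 'grip_width': 0.0855887835241948} 0.1547
top {'fx': 472.939, 'fy': 472.939, 'cx': 282.2151, 'cy': 208.9287, 'k1': -0.0463, 'R': [[-0.0002, -1.0, 0.0061], [-0.996, -0.0004, -0.0889], [0.0889, -0.0061, -0.996]], 't': [0.0818, 0.5688, 0.9558]}
scene {'fx': 473.0345, 'fy': 473.0345, 'cx': 276.5376, 'cy': 204.7579, 'k1': -0.0294, 'R': [[0.8454, -0.5341, -0.0126], [-0.3861, -0.5944, -0.7054], [0.3692, 0.6012, -0.7087]], 't': [-0.4397, 0.3104, 0.8347]}
```

View pics/top0.png

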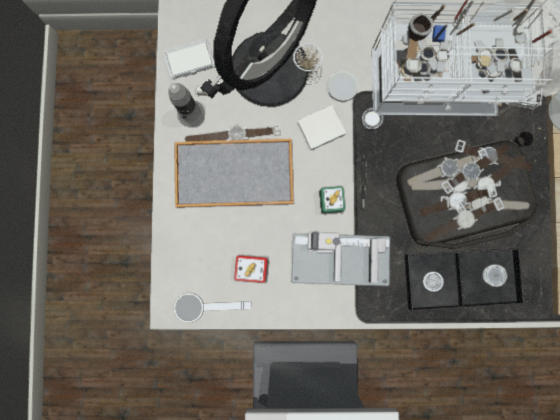

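View pics/scene0.png

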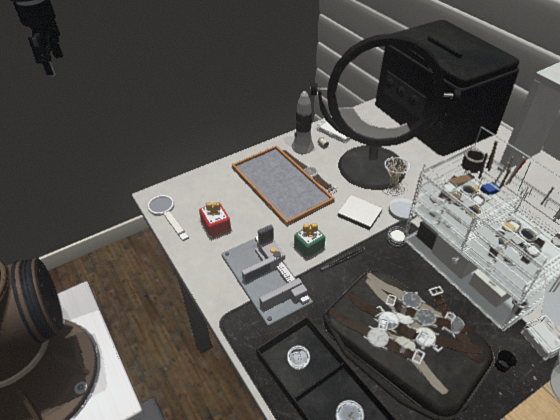

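The top view shows the green clock at (332,199), the red one at (252,269), the holder at (341,259), the tray at (235,173) and the magnifier at (210,306). There is no blue clock. I'll zoom in next.

```bash
cat > h.py <<'E'
from rig import r
import cv2,numpy as np
from scipy.spatial.transform import Rotation as Ro
def ray(n,uv,z,c=None):
    c=c or r.calibration(n)
    p=(np.atleast_2d(np.asarray(uv,float))-[c["cx"],c["cy"]])/[c["fx"],c["fy"]]
    q=p.copy()
    for _ in range(10): q=p/(1+c["k1"]*(q**2).sum(1,keepdims=True))
    R=np.array(c["R"]);t=np.array(c["t"])
    o=-R.T@t; d=np.c_[q,np.ones(len(q))]@R
    return (o+d*((z-o[2])/d[:,2])[:,None])[:,:2]
def proj(n,X,c=None):
    c=c or r.calibration(n)
    X=np.atleast_2d(X)@np.array(c["R"]).T+np.array(c["t"]);q=X[:,:2]/X[:,2:]
    q=q*(1+c["k1"]*(q**2).sum(1,keepdims=True));return q*[c["fx"],c["fy"]]+[c["cx"],c["cy"]]
def tool():
    s=r.sense();R=Ro.from_quat(s["tool_rot"]).as_matrix()
    return s,R
def mv(goal,yaw=None,s=None):
    """goal: world grasp-point xyz; yaw: world angle of tool y axis (mod 180)"""
    s,R=tool();p=s["tcp_pos"]+R[:,2]*r.pinch_z
    d=R.T@(np.asarray(goal)-p)*100
    out=[np.round(d,2).tolist()]
    if yaw is not None:
        cur=np.degrees(np.arctan2(R[1,1],R[0,1]))
        a=-(np.degrees(yaw)-cur) # tool z down: turn + = clockwise from above
        a=(a+90)%180-90; out+=[round(a,1), 'q6 %.2f'%s["joint_positions"][5]]
    print("t %.2f"%s["t"],"pinch",p.round(4),"move",*out)
E
python3 - <<'E'
import cv2
a=cv2.imread('pics/top0.png')
b=cv2.resize(a[180:310,225:395],None,fx=4.6,fy=4.6,interpolation=cv2.INTER_CUBIC);cv2.imwrite('pics/top0z.png',b);print(b.shape)
E
```

```text
(598, 782, 3)
```

View pics/top0z.png

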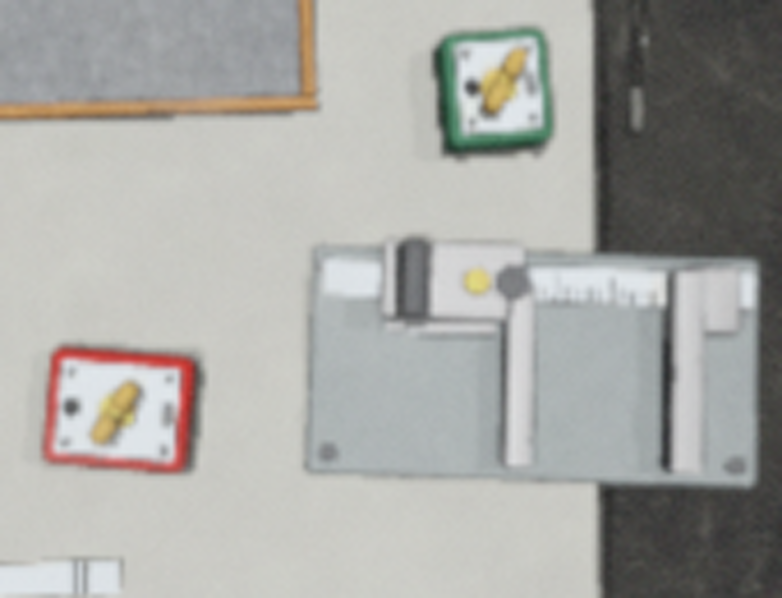

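```bash
python3 - <<'E'
from h import *
im=cv2.imread('pics/top0.png');hsv=cv2.cvtColor(im,cv2.COLOR_BGR2HSV).astype(int);H,S,V=hsv[...,0],hsv[...,1],hsv[...,2]
def blob(m,roi):
    k=np.zeros(m.shape,np.uint8);x0,x1,y0,y1=roi;k[y0:y1,x0:x1]=m[y0:y1,x0:x1]
    c=max(cv2.findContours(k,cv2.RETR_EXTERNAL,cv2.CHAIN_APPROX_NONE)[0],key=cv2.contourArea);return c[:,0,:]
for n,m,roi,z in (("green",(H>50)&(H<90)&(S>90),(310,360,175,225),.046),("red",((H<8)|(H>172))&(S>120),(225,280,245,295),.046),("key_g",(H>12)&(H<32)&(S>110),(322,344,186,212),.068),("key_r",(H>12)&(H<32)&(S>110),(238,262,256,282),.068),("tray",(H>8)&(H<25)&(S>90),(165,305,136,215),.014)):
    c=blob(m,roi);w=ray("top",c,z).astype(np.float32)
    b=cv2.minAreaRect(w*1000);print(n,len(c),np.round(b[0],1),np.round(b[1],1),round(b[2],1))
z=lambda p:np.array(p)/4.6+[225-.4,180-.4]
print("holder",ray("top",z([(315,247),(757,260),(755,485),(308,470)]),.010).round(4).tolist())
print("blade faces",ray("top",z([(532,465),(534,325),(666,470),(668,275)]),.042).round(4).tolist())
print("tab top",ray("top",z([(398,238),(430,238),(398,318),(428,318)]),.079).round(4).tolist())
print("mag",ray("top",[(175,293),(252,320)],0).tolist())
E
```

```text
green 82 [576. -10.] [59.1 32.2] 47.5
red 143 [446.8 144.7] [49.9 60.4] 0.0
key_g 26 [588.3 -21.5] [ 9.8 25.6] 44.9
key_r 23 [446.1 145.8] [ 8.3 23.4] 45.0
tray 358 [648.1 184.8] [141.8 247.5] 1.2
holder [[0.5188, 0.059], [0.5128, -0.1432], [0.4108, -0.1405], [0.418, 0.0623]]
blade faces [[0.4221, -0.035], [0.4832, -0.0365], [0.4197, -0.094], [0.5052, -0.0961]]
tab top [[0.52, 0.0257], [0.52, 0.0121], [0.4862, 0.0259], [0.4862, 0.0132]]
mag [[0.3937282773238191, 0.30678425428489514], [0.33808546211734636, 0.14482362209148145]]
```

```bash
python3 - <<'E'
from h import *
mv([.50,-.03,.24],0)
s,R=tool();print(R.round(3));c=r.calibration("wrist");Rw=np.array(c["R"]);print((-Rw.T@np.array(c["t"])-s["tcp_pos"]).round(3),Rw.round(2))
E
```

```text
t 0.10 pinch [0.2787 0.6143 0.2492] move [46.78, 49.53, 1.0] 65.6 q6 -0.29
[[ 0.911 -0.413 -0.   ]
 [-0.413 -0.911 -0.001]
 [ 0.     0.001 -1.   ]]
[ 0.074 -0.033 -0.03 ] [[-0.41 -0.91  0.  ]
 [-0.86  0.39  0.32]
 [-0.29  0.13 -0.95]]
```

Emit:
apply_moves(series=[[1, [46.8, 49.5, 1], 66], [1, [46.8, 49.5, 1], 66], [1, [46.8, 49.5, 1], 66], [1, [46.8, 49.5, 1], 66], [1, [46.8, 49.5, 1], 66], [1, [46.8, 49.5, 1], 66], [1, [46.8, 49.5, 1], 66], [1, [46.8, 49.5, 1], 66], [1, [46.8, 49.5, 1], 66], [1, [46.8, 49.5, 1], 66]], force=40)

```text
t: 1.35
tcp_pos: [0.4824, 0.0218, 0.3956]
tool_rot: [-0.705, 0.709, -0.0, 0.0]
wrist_force: [0.7, 0.4, 0.3]
grip_width: 0.0853
grip_force: 0.0
```

Emit:
apply_moves(series=[[1, [-4, 2, 0], 0], [1, [-4, 2, 0], 0], [1, [-4, 2, 0], 0], [1, [-4, 2, 0], 0]])

```text
t: 1.85
tcp_pos: [0.4625, 0.0646, 0.3955]
tool_rot: [-0.705, 0.709, -0.0, -0.0]
wrist_force: [-0.2, -1.2, 0.0]
grip_width: 0.0854
grip_force: 0.0
```

```bash
python3 - <<'E'
from h import *
s,R=tool();print(R.round(3),s["tcp_pos"],s["joint_positions"].round(2),np.abs(s["qd"]).max())
c=r.calibration("wrist");im=r.read_camera("wrist");cv2.imwrite("pics/w1.png",im[:,:,::-1])
import pickle;pickle.dump(c,open("w1.pkl","wb"))
E
```

```text
[[-0.005 -1.    -0.   ]
 [-1.     0.005 -0.   ]
 [ 0.     0.    -1.   ]] [0.46250739 0.06457853 0.39546082] [ 0.56  0.02 -0.44  0.   -1.11 -0.57] 0.003781197662084384
```

View pics/w1.png

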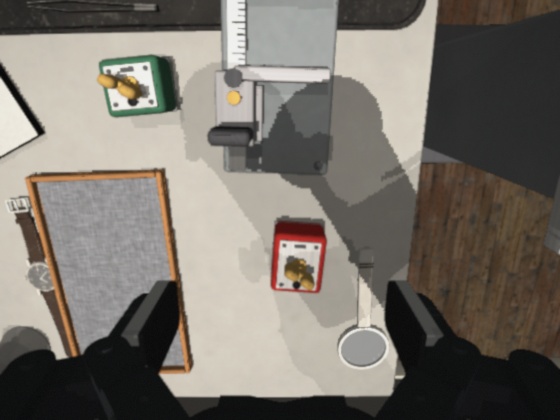

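The wrist view shows green at (135,85), red at (298,257), the slider at (250,110) with its tab at (231,136), and the tray at the left. Next I measure the clocks and the holder edges.

```bash
cat > m.py <<'E'
from h import *
def meas(im,cam,c,roi,col,z=.046,kz=.068):
    hsv=cv2.cvtColor(im,cv2.COLOR_BGR2HSV).astype(int);H,S,V=hsv[...,0],hsv[...,1],hsv[...,2]
    m=((H>50)&(H<90)&(S>80)) if col=="g" else (((H<8)|(H>172))&(S>110))
    k=np.zeros(m.shape,np.uint8);x0,x1,y0,y1=roi;k[y0:y1,x0:x1]=m[y0:y1,x0:x1]
    cs,hi=cv2.findContours(cv2.morphologyEx(k,cv2.MORPH_CLOSE,np.ones((3,3))),cv2.RETR_CCOMP,cv2.CHAIN_APPROX_NONE)
    # hole = white back (top face)
    for nm,sel in (("outer",[a for a,h in zip(cs,hi[0]) if h[3]<0]),("back",[a for a,h in zip(cs,hi[0]) if h[3]>=0])):
        if sel:
            a=max(sel,key=cv2.contourArea)[:,0]; b=cv2.minAreaRect((ray(cam,a,z,c)*1000).astype(np.float32)); print(col,nm,np.round(b[0],1),np.round(b[1],1),round(b[2],1))
    k[:]=0;mm=(H>12)&(H<32)&(S>110)&(V>60);k[y0:y1,x0:x1]=mm[y0:y1,x0:x1]
    a=np.argwhere(k)[:,::-1]
    if len(a)>5:
        b=cv2.minAreaRect((ray(cam,a,kz,c)*1000).astype(np.float32));print(col,"key",np.round(b[0],1),np.round(b[1],1),round(b[2],1))
E
python3 - <<'E'
from m import *
import pickle
c=pickle.load(open("w1.pkl","rb"));im=cv2.imread("pics/w1.png")
meas(im,"wrist",c,(85,185,45,125),"g");meas(im,"wrist",c,(260,335,210,305),"r")
t=cv2.imread("pics/top0.png");meas(t,"top",None,(315,352,175,222),"g");meas(t,"top",None,(225,280,245,295),"r")
print("bed +y corners",ray("wrist",[(224,170),(325,173)],.010,c).round(4).tolist())
print("bed -x edge",ray("wrist",[(325,173),(337,10)],.010,c).round(4).tolist())
print("blade top edge front(far)",ray("wrist",[(240,67),(330,68)],.042,c).round(4).tolist())
print("tab top",ray("wrist",[(208,131),(252,131),(210,145),(250,146)],.079,c).round(4).tolist())
E
```

```text
g outer [582.9 -20.9] [57.3 44.9] 4.5
g key [588.  -23.1] [16.3 34.4] 62.5
r outer [446.8 138.9] [74.1 50. ] 85.4
r back [447.  147.4] [55.3 42.8] 85.3
r key [447.3 147. ] [20.8 33.3] 23.5
g outer [577.2 -11. ] [59.2 37.8] 47.6
g key [588.3 -21.5] [ 9.8 25.6] 44.9
r outer [446.8 145.4] [62.2 49.3] 85.6
r key [446.1 145.8] [ 8.3 23.4] 45.0
bed +y corners [[0.5199, 0.0592], [0.419, 0.0628]]
bed -x edge [[0.419, 0.0628], [0.4129, -0.0838]]
blade top edge front(far) [[0.4967, -0.0351], [0.4215, -0.034]]
tab top [[0.5195, 0.0135], [0.4852, 0.0138], [0.5187, 0.0244], [0.4872, 0.0254]]
```

```bash
python3 - <<'E'
from h import *
mv([.5875,-.0225,.15],np.radians(4.5))
E
```

```text
t 1.90 pinch [0.4625 0.0646 0.2407] move [8.64, -12.55, 9.07] -4.8 q6 -0.57
```

Emit:
apply_moves(series=[[1, [8.6, -12.5, 8], -5], [1, [8.6, -12.5, 8], -5], [1, [8.6, -12.5, 8], -5], [1, [8.6, -12.5, 8], -5], [1, [8.6, -12.5, 8], -5]])

```text
t: 2.52
tcp_pos: [0.5869, -0.0225, 0.3152]
tool_rot: [0.735, -0.678, -0.0, 0.0]
wrist_force: [-0.7, -0.4, 1.0]
grip_width: 0.0854
grip_force: 0.0
```

```bash
python3 - <<'E'
from m import *
c=r.calibration("wrist");im=r.read_camera("wrist");cv2.imwrite("pics/w2.png",im[:,:,::-1])
im=im[:,:,::-1].copy()
u=proj("wrist",[.5875,-.0225,.046],c)[0];print(u)
x,y=u.astype(int);meas(im,"wrist",c,(max(0,x-120),min(560,x+120),max(0,y-120),min(420,y+120)),"g")
mv([.5875,-.0225,.032],np.radians(4.5))
E
```

```text
[280.47052316 212.17602819]
g outer [590. -26.] [48.7 50.6] 3.7
g key [583.    3.5] [141.   75.8] 45.8
t 2.58 pinch [ 0.5867 -0.0222  0.1612] move [0.03, -0.07, 12.92] 0.2 q6 -0.21
```

View pics/w2.png

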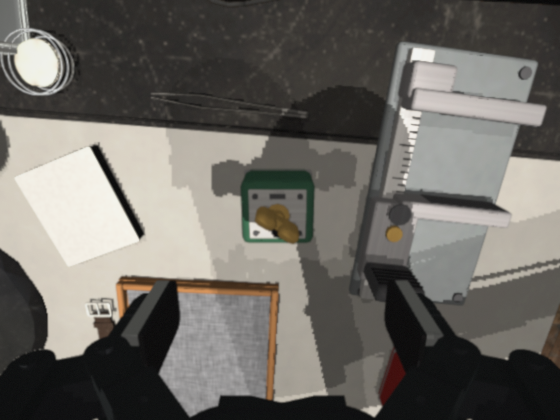

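The wrist view shows the green clock's back with corners near (242,188), (313,188), (312,242) and (242,241). It sits between the fingers, and the holder is to the right.

```bash
python3 - <<'E'
from h import *
c=r.calibration("wrist")
p=ray("wrist",[(242,188),(313,188),(312,242),(242,241)],.046,c);print(p.round(4).tolist(),p.mean(0))
print("fixed jaw bottom",ray("wrist",[(414,108),(540,126)],.010,c).round(4).tolist())
print("fixed jaw top face edge",ray("wrist",[(414,98),(543,116)],.042,c).round(4).tolist())
print("bed corners",ray("wrist",[(403,43),(537,65)],.010,c).round(4).tolist())
mv([*p.mean(0),.032],np.radians(4.5))
E
```

```text
[[0.6153, -0.0372], [0.5668, -0.0412], [0.5632, -0.0012], [0.6134, 0.0022]] [ 0.58968208 -0.01933593]
fixed jaw bottom [[0.4951, -0.0987], [0.3963, -0.0945]]
fixed jaw top face edge [[0.5077, -0.1054], [0.4191, -0.102]]
bed corners [[0.5112, -0.1417], [0.4114, -0.1366]]
t 2.58 pinch [ 0.5867 -0.0222  0.1612] move [-0.27, -0.31, 12.92] 0.2 q6 -0.21
```

Emit:
apply_moves(series=[[1, [0, -0.2, 6], 0], [1, [0, -0.2, 11], 0], [1, [0, -0.2, 12.9], 0], [1, [0, -0.2, 12.9], 0], [0.5, [0, -0.2, 12.9], 0], [0.5, [0, -0.2, 12.9], 0], [0.5, [0, -0.2, 12.9], 0], [0.5, [0, -0.2, 12.9], 0]], force=30)

```text
t: 3.58
tcp_pos: [0.5896, -0.0223, 0.1884]
tool_rot: [0.735, -0.678, 0.001, -0.001]
wrist_force: [-1.7, 2.4, 7.5]
grip_width: 0.0516
grip_force: 32.4
```

Emit:
apply_moves(series=[[0.5, [0, 0, -5], 0], [0.5, [0, 0, -9], 0], [0.5, [0, 0, -9], 0]])

```text
t: 3.95
tcp_pos: [0.5899, -0.0226, 0.2805]
tool_rot: [0.735, -0.678, 0.002, -0.003]
wrist_force: [-0.4, -0.2, -3.5]
grip_width: 0.0511
grip_force: 34.2
```

```bash
python3 - <<'E'
from h import *
mv([.455,-.070,.09+.0337],np.radians(-2))
E
```

```text
t 3.95 pinch [ 0.5909 -0.0223  0.1258] move [3.66, 13.94, 0.11] 6.6 q6 -0.21
```

Emit:
apply_moves(series=[[0.5, [3.7, 13.9, 0], 6.6], [0.5, [3.7, 13.9, 0], 6.6], [0.5, [3.7, 13.9, 0], 6.6], [0.5, [3.7, 13.9, 0], 6.6], [0.5, [3.7, 13.9, 0], 6.6]])

```text
t: 4.58
tcp_pos: [0.4544, -0.0705, 0.2767]
tool_rot: [-0.695, 0.719, -0.0, 0.0]
wrist_force: [0.4, -0.4, -2.7]
grip_width: 0.0515
grip_force: 34.2
```

```bash
python3 - <<'E'
from h import *
mv([.455,-.070,.0437],np.radians(-2))
a=r.read_camera("top")[:,:,::-1];cv2.imwrite("pics/t3.png",cv2.resize(a[215:305,280:400],None,fx=6,fy=6,interpolation=cv2.INTER_CUBIC))
cv2.imwrite("pics/w3.png",r.read_camera("wrist")[:,:,::-1])
E
```

```text
t 4.58 pinch [ 0.4545 -0.0705  0.122 ] move [-0.05, -0.04, 7.83] 0.0 q6 -0.31
```

View pics/w3.png

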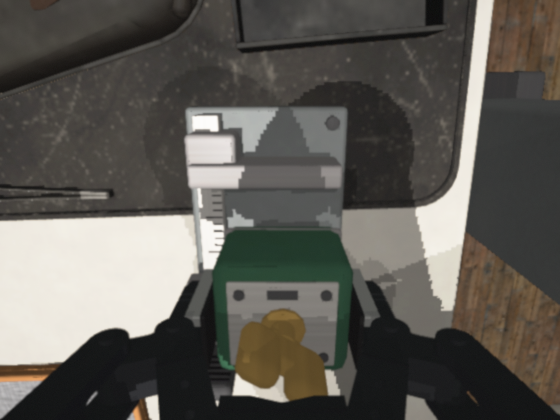

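```bash
python3 - <<'E'
from h import *
c=r.calibration("wrist")
print("bottom",ray("wrist",[(192,189),(340,191)],.010,c).round(4).tolist())
print("top",ray("wrist",[(190,165),(342,167)],.042,c).round(4).tolist(), ray("wrist",[(190,185),(342,187)],.042,c).round(4).tolist())
print("clock bottom edge",ray("wrist",[(226,232),(342,230)],.088,c).round(4).tolist())
print("clock top edge",ray("wrist",[(218,272),(350,270)],.134,c).round(4).tolist())
print("bed far",ray("wrist",[(188,108),(346,108)],.010,c).round(4).tolist())
E
```

```text
bottom [[0.5144, -0.0899], [0.4144, -0.0851]]
top [[0.5054, -0.1125], [0.4185, -0.1083]] [[0.5068, -0.1007], [0.4183, -0.0965]]
clock bottom edge [[0.48, -0.0888], [0.4255, -0.088]]
clock top edge [[0.4758, -0.0922], [0.43, -0.0914]]
bed far [[0.5111, -0.1427], [0.4115, -0.1393]]
```

View pics/t3.png

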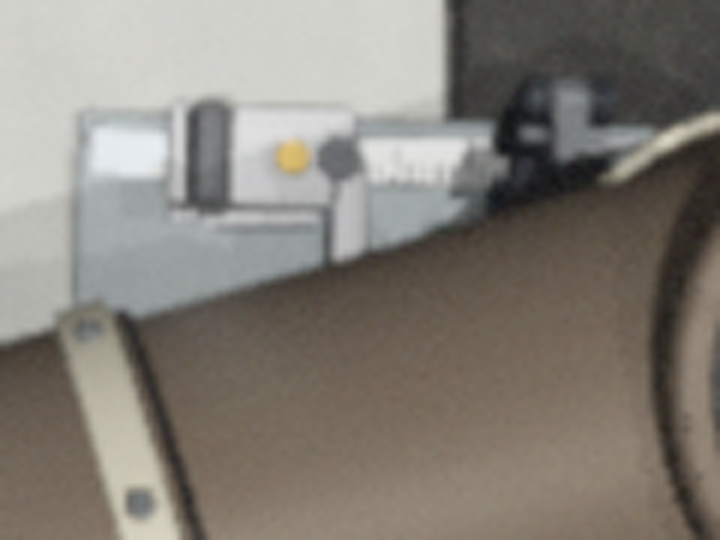

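The clock hangs centred over the gap, with about 8 mm free on each side, so I lower it.

Emit:
apply_moves(series=[[0.5, [0, 0, 4], 0], [0.5, [0, 0, 6.8], 0], [0.5, [0, 0, 7.5], 0], [0.5, [0, 0, 7.7], 0], [0.5, [0, 0, 7.8], 0], [0.5, [0, 0, 7.8], 0]])

```text
t: 5.42
tcp_pos: [0.4537, -0.0707, 0.1993]
tool_rot: [-0.695, 0.719, -0.0, 0.001]
wrist_force: [-0.8, -0.7, -4.2]
grip_width: 0.0514
grip_force: 34.1
```

Emit:
apply_moves(series=[[0.5, [0, 0, 0.1], 0], [0.5, [0, 0, 0.15], 0], [0.5, [0, 0, 0.15], 0]])

```text
t: 5.8
tcp_pos: [0.4536, -0.0707, 0.1984]
tool_rot: [-0.695, 0.719, -0.001, 0.001]
wrist_force: [-5.3, 2.2, 12.0]
grip_width: 0.0516
grip_force: 36.0
```

Emit:
apply_moves(series=[[0.8, [0, 0, 0], 0], [0.8, [0, 0, 0], 0], [0.8, [0, 0, 0], 0], [0.8, [0, 0, -6], 0], [0.8, [0, 0, -10], 0], [0.8, [0, 0, -10], 0]])

```text
t: 6.55
tcp_pos: [0.4544, -0.0706, 0.3002]
tool_rot: [-0.695, 0.719, -0.002, 0.003]
wrist_force: [0.2, 0.5, -0.0]
grip_width: 0.0684
grip_force: 0.0
```

```bash
python3 - <<'E'
from h import *
# tab centre, tool y along holder y (yaw 88deg)
mv([.503,.019,.13],np.radians(88))
mv([.503,.019,.065],np.radians(88))
E
```

```text
t 6.55 pinch [ 0.4554 -0.0704  0.1455] move [-9.1, -4.44, 1.59] -90.0 q6 -0.31
t 6.55 pinch [ 0.4554 -0.0704  0.1455] move [-9.09, -4.4, 8.09] -90.0 q6 -0.31
```

Emit:
apply_moves(series=[[0.5, [-9.1, -4.4, 0], -90], [0.5, [-9.1, -4.4, 0], -90], [0.5, [-9.1, -4.4, 0], -90], [0.5, [-9.1, -4.4, 0], -90], [0.5, [-9.1, -4.4, 0], -90], [0.5, [-9.1, -4.4, 0], -90], [0.5, [-9.1, -4.4, 0], -90], [0.5, [-9.1, -4.4, 0], -90], [0.5, [-9.1, -4.4, 0], -90], [0.5, [-9.1, -4.4, 0], -90]])

```text
t: 7.8
tcp_pos: [0.5003, 0.0185, 0.2962]
tool_rot: [1.0, -0.018, -0.001, 0.0]
wrist_force: [-0.8, 0.3, -0.3]
grip_width: 0.0425
grip_force: 0.0
```

```bash
python3 - <<'E'
from h import *
c=r.calibration("wrist");mv([.503,.019,.065],np.radians(88));print(proj("wrist",[.503,.019,.079],c))
cv2.imwrite("pics/w4.png",r.read_camera("wrist")[:,:,::-1])
E
```

```text
t 7.80 pinch [0.5001 0.0185 0.1415] move [0.3, -0.07, 7.65] -0.0 q6 1.11
[[281.90493681 238.08792866]]
```

View pics/w4.png

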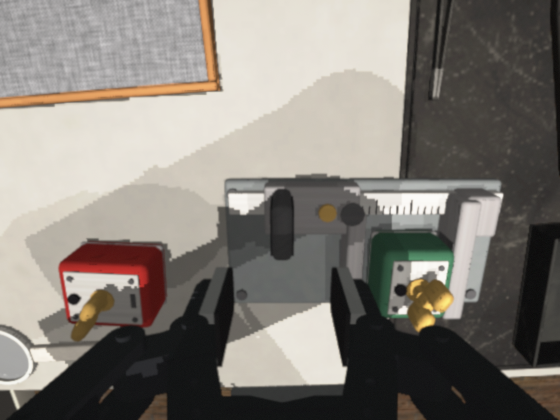

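The tab is centred between the fingers at column 282, and the green clock stands square between the jaws.

Emit:
apply_moves(series=[[0.5, [0.2, 0, 4], 0], [0.5, [0.2, 0, 7], 0], [0.5, [0.2, 0, 7.6], 0], [0.5, [0.2, 0, 7.6], 0], [0.1, [0.2, 0, 7.6], 0], [0.1, [0.2, 0, 7.6], 0], [0.1, [0.2, 0, 7.6], 0], [0.1, [0.2, 0, 7.6], 0]], force=30)

```text
t: 8.85
tcp_pos: [0.5029, 0.0187, 0.2222]
tool_rot: [1.0, -0.017, 0.001, -0.0]
wrist_force: [-0.6, -0.0, 7.8]
grip_width: 0.0116
grip_force: 34.2
```

Emit:
apply_moves(series=[[0.1, [0, 0.3, 0], 0], [0.1, [0, 0.6, 0], 0], [0.1, [0, 0.8, 0], 0], [0.1, [0, 0.9, 0], 0]])

```text
t: 9.35
tcp_pos: [0.5026, 0.0105, 0.2222]
tool_rot: [1.0, -0.017, 0.001, -0.001]
wrist_force: [-4.1, 8.1, 7.7]
grip_width: 0.0111
grip_force: 34.3
```

```bash
cat > f.py <<'E'
from h import *
s,R=tool();p=s["tcp_pos"]+R[:,2]*r.pinch_z
print("t %.2f"%s["t"],"pinch",(p*1000).round(1),"Ftool",(R.T@s["wrist_force"]).round(1),"T",s["ft_torque"].round(2),"q6 %.2f"%s["joint_positions"][5],"yaw %.1f"%np.degrees(np.arctan2(R[1,1],R[0,1])),"g %.4f"%s["grip_width"])
E
python3 f.py
```

```text
t 9.35 pinch [503.   10.8  67.5] Ftool [-4.4 -8.  -7.7] T [2.78 1.47 0.09] q6 1.13 yaw -92.0 g 0.0111
```

Emit:
apply_moves(series=[[0.1, [0, 0.1, 0], 0], [0.1, [0, 0.2, 0], 0], [0.1, [0, 0.3, 0], 0]])

```text
t: 9.72
tcp_pos: [0.5025, 0.0076, 0.2222]
tool_rot: [1.0, -0.017, 0.001, -0.001]
wrist_force: [-3.6, 10.7, 8.8]
grip_width: 0.0115
grip_force: 34.4
```

Emit:
apply_moves(series=[[0.1, [0, 0.1, 0], 0], [0.1, [0, 0.2, 0], 0]])

```text
t: 9.98
tcp_pos: [0.5024, 0.0057, 0.2222]
tool_rot: [1.0, -0.017, 0.001, -0.001]
wrist_force: [-3.9, 9.8, 7.9]
grip_width: 0.0114
grip_force: 34.4
```

```bash
python3 f.py; python3 - <<'E'
from h import *
cv2.imwrite("pics/w5.png",r.read_camera("wrist")[:,:,::-1])
E
```

```text
t 9.97 pinch [502.8   6.1  67.5] Ftool [-4.2 -9.7 -7.9] T [3.35 1.63 0.02] q6 1.13 yaw -92.0 g 0.0114
```

View pics/w5.png

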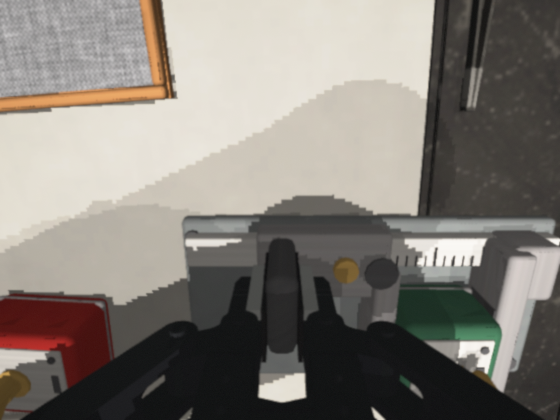

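Emit:
apply_moves(series=[[0.1, [0, 0.1, 0], 0], [0.1, [0, 0.1, 0], 0]])

```text
t: 10.28
tcp_pos: [0.5024, 0.0047, 0.2222]
tool_rot: [1.0, -0.017, 0.001, -0.001]
wrist_force: [-4.7, 9.5, 8.3]
grip_width: 0.0114
grip_force: 34.4
```

Emit:
apply_moves(series=[[0.1, [0, 0.1, 0], 0], [0.1, [0, 0.1, 0], 0]])

```text
t: 10.52
tcp_pos: [0.5024, 0.004, 0.2222]
tool_rot: [1.0, -0.017, 0.001, -0.001]
wrist_force: [-5.5, 11.7, 9.3]
grip_width: 0.0112
grip_force: 34.4
```

Emit:
apply_moves(series=[[0.1, [0, 0.1, 0], 0], [0.1, [0, 0.1, 0], 0]])

```text
t: 10.78
tcp_pos: [0.5023, 0.0035, 0.2222]
tool_rot: [1.0, -0.017, 0.001, -0.002]
wrist_force: [-6.8, 16.4, 8.6]
grip_width: 0.0113
grip_force: 34.4
```

Emit:
apply_moves(series=[[0.4, [0, 0, 0], 0], [0.4, [0, 0, 0], 0], [0.4, [0, 0, -4], 0], [0.4, [0, 0, -7], 0], [0.4, [0, 0, -7], 0]])

```text
t: 11.4
tcp_pos: [0.5026, 0.0015, 0.2934]
tool_rot: [1.0, -0.017, 0.002, -0.001]
wrist_force: [0.4, -0.1, -0.6]
grip_width: 0.0341
grip_force: 0.0
```

```bash
python3 f.py; python3 - <<'E'
from m import *
c=r.calibration("wrist");im=r.read_camera("wrist")[:,:,::-1].copy();cv2.imwrite("pics/w6.png",im)
print(proj("wrist",[.453,-.075,.075],c))
E
```

```text
t 11.40 pinch [503.3   1.7 138.7] Ftool [0.4 0.1 0.6] T [ 0.02  0.01 -0.02] q6 1.14 yaw -92.0 g 0.0341
[[411.61305931 314.60742872]]
```

View pics/w6.png

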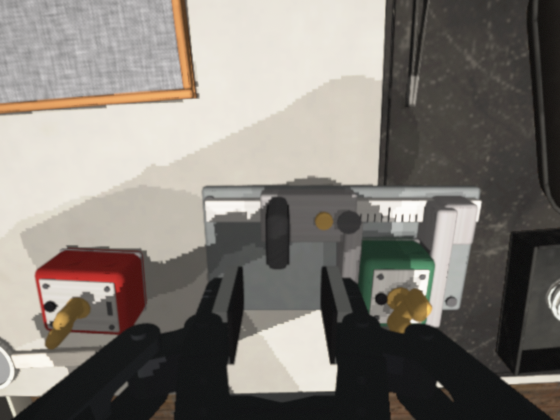

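```bash
cat > k.py <<'E'
from h import *
def key(im,c,cam,roi,zt=.086):
    hsv=cv2.cvtColor(im,cv2.COLOR_BGR2HSV).astype(int);H,S,V=hsv[...,0],hsv[...,1],hsv[...,2]
    k=np.zeros(H.shape,np.uint8);x0,x1,y0,y1=roi;k[y0:y1,x0:x1]=((H>10)&(H<34)&(S>100)&(V>60))[y0:y1,x0:x1]
    n,l,st,_=cv2.connectedComponentsWithStats(k);i=1+st[1:,4].argmax();a=np.argwhere(l==i)[:,::-1]
    print(st[i])
    for z in (zt-.011,zt):
        w=ray(cam,a,z,c)*1000;b=cv2.minAreaRect(w.astype(np.float32));ev=np.linalg.eigh(np.cov(w.T))[1][:,1];print(z,np.round(b[0],1),np.round(b[1],1),round(b[2],1),"pca",np.degrees(np.arctan2(ev[1],ev[0])).round(1),"mean",w.mean(0).round(1))
E
python3 - <<'E'
from k import *
im=cv2.imread("pics/w6.png");c=r.calibration("wrist");key(im,c,"wrist",(365,435,270,345))
t=r.read_camera("top")[:,:,::-1].copy();cv2.imwrite("pics/t6.png",t)
u=proj("top",[.4535,-.075,.08])[0];print(u);x,y=u.astype(int)
key(t,r.calibration("top"),"top",(x-12,x+12,y-12,y+12))
E
```

```text
[ 387  288   45   46 1384]
0.075 [455.9 -72.9] [32.2 26.6] 3.5 pca 176.8 mean [457.4 -71.1]
0.086 [463.4 -68.6] [30.3 25. ] 3.5 pca 176.8 mean [464.8 -66.9]
[363.12561903 265.54319494]Traceback (most recent call last):
  File "<stdin>", line 5, in <module>
  File "k.py", line 5, in key
    n,l,st,_=cv2.connectedComponentsWithStats(k);i=1+st[1:,4].argmax();a=np.argwhere(l==i)[:,::-1]
                                                     ~~~~~~~~~~~~~~~^^
ValueError: attempt to get argmax of an empty sequence
```

```bash
python3 - <<'E'
from h import *
mv([.4545,-.0755,.135],np.radians(56))
E
```

```text
t 11.50 pinch [0.5016 0.0013 0.1363] move [-4.44, 7.84, 0.12] 32.0 q6 1.14
```

Emit:
apply_moves(series=[[0.5, [-4.4, 7.8, 0], 32], [0.5, [-4.4, 7.8, 0], 32], [0.5, [-4.4, 7.8, 0], 32], [0.5, [-4.4, 7.8, 0], 32], [0.5, [-4.4, 7.8, 0], 32]])

```text
t: 12.12
tcp_pos: [0.4552, -0.0748, 0.2905]
tool_rot: [0.957, -0.29, -0.001, 0.0]
wrist_force: [0.3, -0.1, 0.1]
grip_width: 0.0426
grip_force: 0.0
```

```bash
python3 f.py; python3 - <<'E'
from k import *
c=r.calibration("wrist");im=r.read_camera("wrist")[:,:,::-1].copy();cv2.imwrite("pics/w7.png",im)
for z in (.064,.086):print(proj("wrist",[.4545,-.0755,z],c))
try: key(im,c,"wrist",(180,380,150,420))
except Exception as e: print(e)
E
```

```text
t 12.12 pinch [455.  -74.8 135.8] Ftool [ 0.3 -0.1 -0.1] T [0.04 0.01 0.06] q6 0.72 yaw -123.8 g 0.0426
[[284.17791163 236.05463834]]
[[284.46355617 252.07387202]]
[ 268  219   27   60 1033]
0.075 [452.7 -72. ] [14.4 36.2] 55.6 pca 145.9 mean [453.9 -72.8]
0.086 [456.9 -74.8] [13.6 34.1] 55.6 pca 145.9 mean [458.  -75.6]
```

View pics/w7.png

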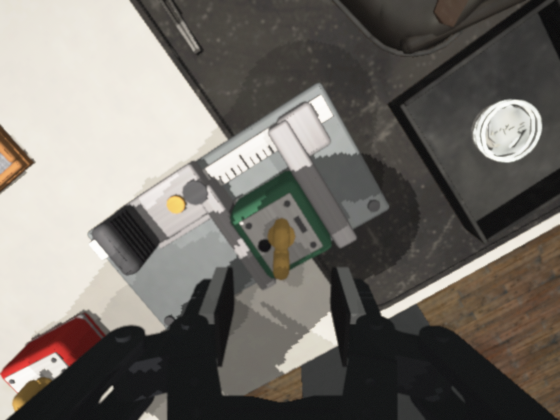

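The wing appears edge-on at column 281, centred and aligned between the fingers. I descend and grip it.

Emit:
apply_moves(series=[[0.4, [0, 0, 3], 0], [0.4, [0, 0, 5.3], 0], [0.4, [0, 0, 5.7], 0], [0.4, [0, 0, 5.7], 0], [0, [0, 0, 5.7], 0], [0, [0, 0, 5.7], 0], [0, [0, 0, 5.7], 0], [0, [0, 0, 5.7], 0]], force=25)

```text
t: 13.18
tcp_pos: [0.4555, -0.0748, 0.2349]
tool_rot: [0.956, -0.292, 0.001, -0.0]
wrist_force: [-1.6, 1.0, 6.1]
grip_width: 0.0084
grip_force: 28.5
```

```bash
python3 f.py
```

```text
t 13.18 pinch [455.8 -74.8  80.2] Ftool [-1.9  0.  -6.1] T [ 0.23  0.52 -0.03] q6 0.71 yaw -124.0 g 0.0084
```

Emit:
apply_moves(series=[[0, [0, 0, 0], 10], [0, [0, 0, 0], 20], [0, [0, 0, 0], 30], [0, [0, 0, 0], 40], [0, [0, 0, 0], 50], [0, [0, 0, 0], 60], [0, [0, 0, 0], 60]])

```text
t: 14.05
tcp_pos: [0.454, -0.0756, 0.2348]
tool_rot: [-0.681, 0.732, 0.0, -0.001]
wrist_force: [-9.0, -3.0, 14.0]
grip_width: 0.0083
grip_force: 29.8
```

```bash
python3 f.py
```

```text
t 14.05 pinch [453.7 -75.8  80.1] Ftool [  3.7   8.8 -14. ] T [-1.16  2.76 -0.02] q6 -0.34 yaw 175.9 g 0.0083
```

Emit:
apply_moves(series=[[0.3, [0, 0, 0], 60], [0.3, [0, 0.1, 0], 0], [0.3, [0, 0.1, 0], 0], [0, [0, 0.1, 0], 0], [0, [0, 0.1, 0], 0], [0, [0, 0.1, 0], 0]])

```text
t: 14.8
tcp_pos: [0.454, -0.0748, 0.2341]
tool_rot: [-0.682, 0.732, 0.0, -0.0]
wrist_force: [-3.7, 0.6, 5.9]
grip_width: 0.0082
grip_force: 27.9
```

```bash
python3 f.py
```

```text
t 14.80 pinch [454.  -74.8  79.4] Ftool [-0.4  3.7 -5.9] T [ 0.41  1.1  -0.08] q6 -0.34 yaw 175.9 g 0.0082
```

Emit:
apply_moves(series=[[0, [0, 0, 0], 10], [0, [0, 0, 0], 20], [0, [0, 0, 0], 30], [0, [0, 0, 0], 40], [0, [0, 0, 0], 50], [0, [0, 0, 0], 60], [0, [0, 0, 0], 60]])

```text
t: 15.68
tcp_pos: [0.4533, -0.0743, 0.2342]
tool_rot: [-0.223, 0.975, 0.001, -0.001]
wrist_force: [-8.6, 8.7, 12.2]
grip_width: 0.0083
grip_force: 29.0
```

```bash
python3 f.py
```

```text
t 15.68 pinch [453.  -74.2  79.5] Ftool [  3.9  11.6 -12.1] T [ 3.01  3.2  -0.02] q6 -1.39 yaw 115.8 g 0.0083
```

Emit:
apply_moves(series=[[0.3, [0, 0, 0], 0], [0.3, [0, 0, 0], 0], [0, [0, 0, 0], 0], [0, [0, 0, 0], 0], [0, [0, 0, 0], 0]])

```text
t: 16.3
tcp_pos: [0.4539, -0.0742, 0.234]
tool_rot: [-0.225, 0.974, 0.001, -0.0]
wrist_force: [-5.0, 8.9, 6.0]
grip_width: 0.0086
grip_force: 25.5
```

```bash
python3 f.py
```

```text
t 16.30 pinch [453.8 -74.   79.3] Ftool [ 0.6 10.2 -6. ] T [3.49 1.72 0.03] q6 -1.38 yaw 116.0 g 0.0086
```

Emit:
apply_moves(series=[[0, [0, 0.1, 0], 10], [0, [0, 0.1, 0], 20], [0, [0, 0.1, 0], 30], [0, [0, 0.1, 0], 40], [0, [0, 0.1, 0], 45], [0, [0, 0.1, 0], 45]])

```text
t: 17.05
tcp_pos: [0.4537, -0.0736, 0.234]
tool_rot: [0.166, 0.986, 0.0, -0.0]
wrist_force: [-2.3, 4.7, 3.7]
grip_width: 0.0083
grip_force: 25.1
```

```bash
python3 f.py
```

```text
t 17.05 pinch [453.7 -73.6  79.3] Ftool [ 3.8  3.7 -3.7] T [1.59 0.86 0.  ] q6 -2.17 yaw 70.9 g 0.0083
```

Emit:
apply_moves(series=[[0, [0, 0, 0], 2], [0, [0, 0, 0], 4], [0, [0, 0, 0], 4]])

```text
t: 17.42
tcp_pos: [0.4537, -0.0736, 0.2341]
tool_rot: [0.2, 0.98, 0.0, -0.0]
wrist_force: [-2.7, 4.2, 3.8]
grip_width: 0.0087
grip_force: 25.2
```

```bash
python3 f.py
```

```text
t 17.43 pinch [453.7 -73.5  79.4] Ftool [ 4.1  2.9 -3.8] T [ 1.58  0.88 -0.01] q6 -2.24 yaw 67.0 g 0.0087
```

Emit:
apply_moves(series=[[0, [0, 0, 0], 2], [0, [0, 0, 0], 4], [0, [0, 0, 0], 4]])

```text
t: 17.8
tcp_pos: [0.4537, -0.0736, 0.234]
tool_rot: [0.234, 0.972, 0.0, -0.0]
wrist_force: [-2.6, 5.2, 3.7]
grip_width: 0.0084
grip_force: 25.2
```

```bash
python3 f.py
```

```text
t 17.80 pinch [453.7 -73.5  79.3] Ftool [ 4.6  3.4 -3.7] T [ 1.73  0.9  -0.01] q6 -2.31 yaw 63.0 g 0.0084
```

Emit:
apply_moves(series=[[0, [0, 0, 0], 2], [0, [0, 0, 0], 4], [0, [0, 0, 0], 4]])

```text
t: 18.18
tcp_pos: [0.454, -0.0733, 0.2341]
tool_rot: [0.267, 0.964, 0.001, 0.0]
wrist_force: [-1.5, 7.4, 1.9]
grip_width: 0.0088
grip_force: 26.9
```

```bash
python3 f.py
```

```text
t 18.18 pinch [454.1 -73.2  79.4] Ftool [ 5.1  5.6 -1.9] T [2.56 0.67 0.38] q6 -2.38 yaw 59.0 g 0.0088
```

Emit:
apply_moves(series=[[0, [0, 0, 0], 2], [0, [0, 0, 0], 4], [0, [0, 0, 0], 4]])

```text
t: 18.55
tcp_pos: [0.4546, -0.0729, 0.2342]
tool_rot: [0.3, 0.954, 0.001, 0.001]
wrist_force: [0.3, 9.3, 1.2]
grip_width: 0.0086
grip_force: 38.8
```

```bash
python3 f.py
```

```text
t 18.55 pinch [454.9 -72.7  79.5] Ftool [ 5.1  7.8 -1.2] T [3.58 0.22 0.82] q6 -2.45 yaw 55.1 g 0.0086
```

Emit:
apply_moves(series=[[0.4, [0, 0, 0], 0], [0.4, [0, 0, 0], 0], [0.4, [0, 0, -4], 0], [0.4, [0, 0, -7], 0], [0.4, [0, 0, -7], 0]])

```text
t: 19.18
tcp_pos: [0.4545, -0.074, 0.3062]
tool_rot: [0.301, 0.954, 0.001, 0.002]
wrist_force: [0.4, 0.8, -0.3]
grip_width: 0.0343
grip_force: 0.0
```

```bash
python3 f.py; python3 - <<'E'
from k import *
mv([.502,.0035,.15],np.radians(88));
c=r.calibration("wrist");im=r.read_camera("wrist")[:,:,::-1].copy();cv2.imwrite("pics/w8.png",im)
key(im,c,"wrist",(180,380,150,420))
E
```

```text
t 19.18 pinch [455.2 -73.9 151.5] Ftool [0.1 0.9 0.3] T [-0.02 -0.03 -0.02] q6 -2.45 yaw 55.0 g 0.0343
t 19.18 pinch [ 0.4552 -0.0739  0.1515] move [0.6, 9.03, 0.18] -33.0 q6 -2.45
[270 205  25  57 884]
0.075 [455.5 -72.9] [14.2 36.1] 54.4 pca 148.4 mean [454.1 -71.8]
0.086 [451.7 -70.4] [13.4 34.1] 54.4 pca 148.4 mean [450.5 -69.3]
```

View pics/w8.png

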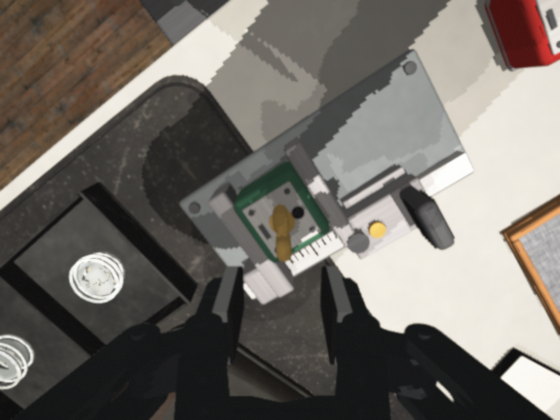

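The wing is back in line after about 180°, and the torque rose to 0.8 N m at the stop. The clock still sits between the jaws, so I go to the tab.

Emit:
apply_moves(series=[[0.5, [0.6, 9, 0], -33], [0.5, [0.6, 9, 0], -33], [0.5, [0.6, 9, 0], -33], [0.5, [0.6, 9, 0], -33], [0.5, [0.6, 9, 0], -33]])

```text
t: 19.85
tcp_pos: [0.5001, 0.0029, 0.3034]
tool_rot: [0.02, 1.0, -0.0, -0.001]
wrist_force: [-0.1, 0.3, -0.4]
grip_width: 0.0425
grip_force: 0.0
```

```bash
python3 - <<'E'
from h import *
mv([.502,.003,.066],np.radians(88))
E
```

```text
t 19.85 pinch [0.4999 0.0028 0.1487] move [-0.22, 0.03, 8.27] -0.2 q6 -2.01
```

Emit:
apply_moves(series=[[0.5, [-0.2, 0, 5], 0], [0.5, [-0.2, 0, 7.8], 0], [0.5, [-0.2, 0, 8.2], 0], [0.5, [-0.2, 0, 8.2], 0], [0.1, [-0.2, 0, 8.2], 0], [0.1, [-0.2, 0, 8.2], 0], [0.1, [-0.2, 0, 8.2], 0], [0.1, [-0.2, 0, 8.2], 0]], force=30)

```text
t: 20.85
tcp_pos: [0.5029, 0.0039, 0.2233]
tool_rot: [0.017, 1.0, 0.001, 0.001]
wrist_force: [-2.0, 4.8, 4.8]
grip_width: 0.0111
grip_force: 34.3
```

Emit:
apply_moves(series=[[0.1, [0, 0.4, 0], 0], [0.1, [0, 1.2, 0], 0], [0.1, [0, 2, 0], 0], [0.1, [0, 2.8, 0], 0], [0.1, [0, 3.3, 0], 0], [0.1, [0, 3.3, 0], 0], [0.4, [0, 3.3, 0], 0], [0.4, [0, 3.3, 0], 0]])

```text
t: 21.85
tcp_pos: [0.5036, 0.0363, 0.2222]
tool_rot: [0.018, 1.0, 0.0, 0.0]
wrist_force: [0.5, -0.5, 0.0]
grip_width: 0.0341
grip_force: 0.0
```

```bash
python3 f.py
```

```text
t 21.85 pinch [503.6  36.3  67.5] Ftool [-0.5 -0.5 -0. ] T [-0.1  -0.02  0.04] q6 -2.07 yaw 88.0 g 0.0341
```

Emit:
apply_moves(series=[[0.4, [0, 0, -5], 0], [0.4, [0, 0, -8], 0], [0.8, [0, 0, -8], 0]])

```text
t: 22.22
tcp_pos: [0.5043, 0.0365, 0.3045]
tool_rot: [0.017, 1.0, 0.001, 0.002]
wrist_force: [0.2, 0.1, -0.9]
grip_width: 0.0507
grip_force: 0.0
```

```bash
python3 - <<'E'
from h import *
mv([.4545,-.0738,.145],np.radians(-2))
E
```

```text
t 22.23 pinch [0.5051 0.0369 0.1498] move [4.67, -11.23, 0.43] -90.0 q6 -2.07
```

Emit:
apply_moves(series=[[0.8, [4.7, -11.2, 0], -90], [0.8, [4.7, -11.2, 0], -90], [0.8, [4.7, -11.2, 0], -90], [0.8, [4.7, -11.2, 0], -90], [0.8, [4.7, -11.2, 0], -90], [0.8, [4.7, -11.2, 0], -90], [0.8, [4.7, -11.2, 0], -90], [0.8, [4.7, -11.2, 0], -90], [0.8, [4.7, -11.2, 0], -90], [0.8, [4.7, -11.2, 0], -90]])

```text
t: 23.48
tcp_pos: [0.4525, -0.0741, 0.3013]
tool_rot: [-0.694, 0.72, 0.0, -0.0]
wrist_force: [0.4, -0.1, 0.1]
grip_width: 0.0684
grip_force: 0.0
```

```bash
cat > cl.py <<'E'
from m import *
import sys
def clock(col,X,z):  # z of back; fits white back via outline corner box
    c=r.calibration("wrist");im=r.read_camera("wrist")[:,:,::-1].copy()
    x,y=proj("wrist",[*X,z],c)[0].astype(int);R=95
    meas(im,"wrist",c,(max(0,x-R),min(560,x+R),max(0,y-R),min(420,y+R)),col,z,z+.024);return im
E
python3 - <<'E'
from cl import *
im=clock("g",(.4545,-.0738),.056)
mv([.4545,-.0738,.0437],np.radians(-2))
E
```

```text
g outer [454.4 -75.9] [47.3 48.8] 87.1
g key [475.1 -55.9] [78.6 31.8] 40.0
t 23.52 pinch [ 0.4523 -0.0741  0.1467] move [-0.04, -0.23, 10.3] -0.1 q6 -0.31
```

Emit:
apply_moves(series=[[0.8, [0, -0.2, 5], 0], [0.8, [0, -0.2, 9], 0], [0.8, [0, -0.2, 10.2], 0], [0.8, [0, -0.2, 10.2], 0], [0.5, [0, -0.2, 10.2], 0], [0.5, [0, -0.2, 10.2], 0], [0.5, [0, -0.2, 10.2], 0], [0.5, [0, -0.2, 10.2], 0]])

```text
t: 24.52
tcp_pos: [0.4554, -0.074, 0.2013]
tool_rot: [-0.695, 0.719, -0.001, 0.001]
wrist_force: [-1.5, 1.6, 7.6]
grip_width: 0.0519
grip_force: 33.1
```

Emit:
apply_moves(series=[[0.5, [0, 0, -5], 0], [0.5, [0, 0, -9], 0], [0.5, [0, 0, -9], 0]])

```text
t: 24.9
tcp_pos: [0.4556, -0.074, 0.2933]
tool_rot: [-0.695, 0.719, -0.002, 0.003]
wrist_force: [0.4, 0.4, -3.5]
grip_width: 0.0518
grip_force: 34.3
```

```bash
python3 - <<'E'
from h import *
mv([.635,.13,.125],np.radians(1))
E
```

```text
t 24.90 pinch [ 0.4566 -0.0738  0.1386] move [-20.98, -17.11, 1.51] -3.0 q6 -0.30
```

Emit:
apply_moves(series=[[0.5, [-21, -17.1, 0], -3], [0.5, [-21, -17.1, 0], -3], [0.5, [-21, -17.1, 0], -3], [0.5, [-21, -17.1, 0], -3], [0.5, [-21, -17.1, 0], -3], [0.5, [-21, -17.1, 3], -3], [0.5, [-21, -17.1, 3], -3]])

```text
t: 25.78
tcp_pos: [0.6314, 0.1293, 0.2561]
tool_rot: [0.713, -0.701, -0.002, 0.003]
wrist_force: [-0.4, -0.5, -3.1]
grip_width: 0.0512
grip_force: 34.1
```

```bash
python3 - <<'E'
from h import *
mv([.635,.13,.0436],np.radians(1))
E
```

```text
t 25.77 pinch [0.6303 0.1289 0.1014] move [-0.11, -0.51, 5.77] -0.0 q6 -0.49
```

Emit:
apply_moves(series=[[0.5, [0, 0, 3], 0], [0.5, [0, 0, 5], 0], [0.5, [0, 0, 5.5], 0], [0.5, [0, 0, 5.5], 0]])

```text
t: 26.28
tcp_pos: [0.6331, 0.1296, 0.2056]
tool_rot: [0.713, -0.701, 0.0, -0.0]
wrist_force: [-0.1, -0.2, -2.5]
grip_width: 0.051
grip_force: 34.1
```

Emit:
apply_moves(series=[[0.5, [0, 0, 0.1], 0], [0.5, [0, 0, 0.2], 0], [0.5, [0, 0, 0.2], 0]])

```text
t: 26.65
tcp_pos: [0.633, 0.1297, 0.2034]
tool_rot: [0.713, -0.701, 0.0, -0.0]
wrist_force: [0.1, -0.2, -3.6]
grip_width: 0.0516
grip_force: 34.1
```

Emit:
apply_moves(series=[[0.5, [0, 0, 0.2], 0], [0.5, [0, 0, 0.4], 0], [0.5, [0, 0, 0.4], 0]])

```text
t: 27.02
tcp_pos: [0.6328, 0.1297, 0.1987]
tool_rot: [0.713, -0.701, -0.0, 0.0]
wrist_force: [-0.1, 0.1, -2.8]
grip_width: 0.0514
grip_force: 34.1
```

Emit:
apply_moves(series=[[0.5, [0, 0, 0.1], 0], [0.5, [0, 0, 0.1], 0]])

```text
t: 27.28
tcp_pos: [0.6329, 0.1297, 0.1979]
tool_rot: [0.713, -0.701, -0.0, 0.0]
wrist_force: [0.2, 0.4, -2.7]
grip_width: 0.0517
grip_force: 34.1
```

Emit:
apply_moves(series=[[0.5, [0, 0, 0.1], 0], [0.5, [0, 0, 0.2], 0], [0.5, [0, 0, 0.2], 0]])

```text
t: 27.65
tcp_pos: [0.6329, 0.1297, 0.1974]
tool_rot: [0.713, -0.701, 0.0, -0.0]
wrist_force: [-5.4, 0.5, 7.0]
grip_width: 0.0519
grip_force: 35.5
```

Emit:
apply_moves(series=[[0.75, [0, 0, 0], 0], [0.75, [0, 0, 0], 0], [0.75, [0, 0, 0], 0], [0.75, [0, 0, -6], 0], [1, [0, 0, -10], 0], [1, [0, 0, -10], 0]])

```text
t: 28.4
tcp_pos: [0.6341, 0.1302, 0.3002]
tool_rot: [0.713, -0.701, 0.001, -0.003]
wrist_force: [0.7, -0.2, -0.4]
grip_width: 0.0858
grip_force: 0.0
```

```bash
python3 - <<'E'
from h import *
mv([.447,.1465,.16],np.radians(-4.5))
E
```

```text
t 28.40 pinch [0.6351 0.1306 0.1455] move [-1.94, 18.77, -1.57] 5.5 q6 -0.49
```

Emit:
apply_moves(series=[[1, [-1.9, 18.7, -2], 5.5], [1, [-1.9, 18.7, -2], 5.5], [1, [-1.9, 18.7, -2], 5.5], [1, [-1.9, 18.7, -2], 5.5], [1, [-1.9, 18.7, -2], 5.5]])

```text
t: 29.02
tcp_pos: [0.4457, 0.1458, 0.3162]
tool_rot: [-0.679, 0.734, -0.0, 0.0]
wrist_force: [0.4, 0.3, 0.6]
grip_width: 0.0854
grip_force: 0.0
```

```bash
python3 - <<'E'
from cl import *
im=clock("r",(.447,.1465),.046);cv2.imwrite("pics/w9.png",im)
t=r.read_camera("top")[:,:,::-1].copy();meas(t,"top",None,(165,305,136,215),"g",.053,.077)
mv([.447,.1465,.032],np.radians(-4.5))
E
```

```text
r outer [446.5 142.7] [66.9 49.9] 85.2
r back [447.  147.3] [54.1 41.8] 85.3
r key [444.7 143.7] [18.7 32.1] 53.6
g outer [657.1 138.5] [43.3  3.8] 3.0
g key [638.  178.8] [130.8 230.9] 1.7
t 29.12 pinch [0.4464 0.1457 0.1611] move [-0.09, -0.05, 12.91] -0.0 q6 -0.82
```

Emit:
apply_moves(series=[[0.85, [0, 0, 6], 0], [0.85, [0, 0, 11], 0], [0.85, [0, 0, 12.7], 0], [0.85, [0, 0, 12.7], 0], [0.5, [0, 0, 12.7], 0], [0.5, [0, 0, 12.7], 0], [0.5, [0, 0, 12.7], 0], [0.5, [0, 0, 12.7], 0]])

```text
t: 30.12
tcp_pos: [0.4459, 0.1456, 0.1897]
tool_rot: [-0.679, 0.734, -0.0, 0.001]
wrist_force: [0.8, -0.9, 3.5]
grip_width: 0.051
grip_force: 32.9
```

Emit:
apply_moves(series=[[0.5, [0, 0, -5], 0], [0.5, [0, 0, -9], 0], [0.5, [0, 0, -9], 0]])

```text
t: 30.5
tcp_pos: [0.4462, 0.146, 0.2819]
tool_rot: [-0.679, 0.734, -0.0, 0.003]
wrist_force: [0.2, -0.6, -4.0]
grip_width: 0.0519
grip_force: 34.9
```

```bash
python3 - <<'E'
from h import *
mv([.4545,-.059,.128],np.radians(-2))
E
```

```text
t 30.50 pinch [0.447  0.1466 0.1272] move [20.44, -2.36, -0.16] -2.5 q6 -0.82
```

Emit:
apply_moves(series=[[0.5, [20.6, -2.4, -1], -2.5], [0.5, [20.6, -2.4, -1], -2.5], [0.5, [20.6, -2.4, -1], -2.5], [0.5, [20.6, -2.4, -1], -2.5], [0.5, [20.6, -2.4, -1], -2.5], [0.5, [20.6, -2.4, -1], -2.5], [0.5, [20.6, -2.4, -1], -2.5]])

```text
t: 31.38
tcp_pos: [0.4533, -0.061, 0.2886]
tool_rot: [-0.695, 0.719, 0.0, -0.0]
wrist_force: [0.2, -0.2, -3.2]
grip_width: 0.0517
grip_force: 34.8
```

```bash
python3 - <<'E'
from h import *
mv([.4545,-.061,.045],np.radians(-2))
cv2.imwrite("pics/w10.png",r.read_camera("wrist")[:,:,::-1])
E
```

```text
t 31.38 pinch [ 0.4532 -0.061   0.1339] move [-0.01, -0.13, 8.89] 0.1 q6 -0.33
```

Emit:
apply_moves(series=[[0.5, [0, -0.1, 4], 0], [0.5, [0, -0.1, 5.5], 0], [0.5, [0, -0.1, 6.5], 0], [0.5, [0, -0.1, 7.5], 0], [0.5, [0, -0.1, 8.4], 0], [0.5, [0, -0.1, 8.4], 0]])

```text
t: 32.17
tcp_pos: [0.4543, -0.0618, 0.2046]
tool_rot: [-0.695, 0.719, 0.0, -0.0]
wrist_force: [-0.3, 0.1, -4.0]
grip_width: 0.0515
grip_force: 34.7
```

Emit:
apply_moves(series=[[0.5, [0, 0, 0.3], 0], [0.5, [0, 0, 0.5], 0], [0.5, [0, 0, 0.6], 0], [0.5, [0, 0, 0.6], 0]])

```text
t: 32.67
tcp_pos: [0.4545, -0.0618, 0.1997]
tool_rot: [-0.695, 0.719, -0.0, 0.0]
wrist_force: [-2.9, -0.4, 5.8]
grip_width: 0.0518
grip_force: 35.9
```

Contact with the bed. I release the clock and go to the tab.

Emit:
apply_moves(series=[[0.8, [0, 0, 0], 0], [0.8, [0, 0, 0], 0], [0.8, [0, 0, 0], 0], [0.8, [0, 0, -6], 0], [0.5, [0, 0, -10], 0], [0.5, [0, 0, -10], 0]])

```text
t: 33.42
tcp_pos: [0.4555, -0.0616, 0.3022]
tool_rot: [-0.695, 0.719, -0.002, 0.003]
wrist_force: [0.4, 0.8, -0.3]
grip_width: 0.043
grip_force: 0.0
```

```bash
python3 - <<'E'
from h import *
mv([.5035,.0358,.14],np.radians(88))
E
```

```text
t 33.42 pinch [ 0.4565 -0.0614  0.1475] move [-9.87, -4.36, 0.8] -90.0 q6 -0.33
```

Emit:
apply_moves(series=[[0.5, [-9.9, -4.4, 0], -90], [0.5, [-9.9, -4.4, 0], -90], [0.5, [-9.9, -4.4, 0], -90], [0.5, [-9.9, -4.4, 0], -90], [0.5, [-9.9, -4.4, 0], -90], [0.5, [-9.9, -4.4, 0], -90], [0.5, [-9.9, -4.4, 0], -90], [0.5, [-9.9, -4.4, 0], -90], [0.5, [-9.9, -4.4, 0], -90], [0.5, [-9.9, -4.4, 0], -90]])

```text
t: 34.67
tcp_pos: [0.5016, 0.0355, 0.2982]
tool_rot: [1.0, -0.018, -0.001, 0.0]
wrist_force: [1.1, -0.7, 0.5]
grip_width: 0.0425
grip_force: 0.0
```

```bash
python3 - <<'E'
from h import *
mv([.5035,.0358,.067],np.radians(88))
E
```

```text
t 34.67 pinch [0.5014 0.0354 0.1435] move [0.21, -0.05, 7.65] -0.0 q6 1.07
```

Emit:
apply_moves(series=[[0.5, [0.2, 0, 4], 0], [0.5, [0.2, 0, 7], 0], [0.5, [0.2, 0, 7.6], 0], [0.5, [0.2, 0, 7.6], 0], [0.1, [0.2, 0, 7.6], 0], [0.1, [0.2, 0, 7.6], 0], [0.1, [0.2, 0, 7.6], 0], [0.1, [0.2, 0, 7.6], 0]])

```text
t: 35.67
tcp_pos: [0.5042, 0.0358, 0.2242]
tool_rot: [1.0, -0.017, 0.001, -0.0]
wrist_force: [-2.3, 2.1, 7.1]
grip_width: 0.0118
grip_force: 34.4
```

Emit:
apply_moves(series=[[0.1, [0, 0.3, 0], 0], [0.1, [0, 0.6, 0], 0], [0.1, [0, 0.9, 0], 0], [0.1, [0, 1.2, 0], 0], [0.1, [0, 1.3, 0], 0], [0.1, [0, 1.3, 0], 0]])

```text
t: 36.42
tcp_pos: [0.5038, 0.0236, 0.2242]
tool_rot: [1.0, -0.017, 0.001, -0.001]
wrist_force: [-5.0, 8.4, 7.2]
grip_width: 0.0115
grip_force: 34.4
```

Emit:
apply_moves(series=[[0.1, [0, 0.1, 0], 0], [0.1, [0, 0.1, 0], 0]])

```text
t: 36.67
tcp_pos: [0.5038, 0.0227, 0.2242]
tool_rot: [1.0, -0.017, 0.001, -0.001]
wrist_force: [-4.2, 9.2, 7.9]
grip_width: 0.0113
grip_force: 34.4
```

Emit:
apply_moves(series=[[0.1, [0, 0.1, 0], 0], [0.1, [0, 0.1, 0], 0]])

```text
t: 36.92
tcp_pos: [0.5037, 0.0217, 0.2242]
tool_rot: [1.0, -0.017, 0.001, -0.001]
wrist_force: [-5.6, 10.0, 7.1]
grip_width: 0.0115
grip_force: 34.4
```

Emit:
apply_moves(series=[[0.1, [0, 0.1, 0], 0], [0.1, [0, 0.1, 0], 0]])

```text
t: 37.17
tcp_pos: [0.5037, 0.0207, 0.2242]
tool_rot: [1.0, -0.017, 0.001, -0.001]
wrist_force: [-4.1, 9.5, 7.6]
grip_width: 0.0114
grip_force: 34.4
```

Emit:
apply_moves(series=[[0.1, [0, 0.1, 0], 0], [0.1, [0, 0.1, 0], 0]])

```text
t: 37.42
tcp_pos: [0.5037, 0.0199, 0.2242]
tool_rot: [1.0, -0.017, 0.001, -0.001]
wrist_force: [-4.8, 11.9, 8.3]
grip_width: 0.0115
grip_force: 34.5
```

Emit:
apply_moves(series=[[0.1, [0, 0.1, 0], 0], [0.1, [0, 0.1, 0], 0]])

```text
t: 37.67
tcp_pos: [0.5036, 0.0195, 0.2242]
tool_rot: [1.0, -0.017, 0.001, -0.002]
wrist_force: [-6.5, 16.5, 9.3]
grip_width: 0.0112
grip_force: 34.5
```

Emit:
apply_moves(series=[[0.4, [0, 0, 0], 0], [0.4, [0, 0, 0], 0], [0.4, [0, 0, -4], 0], [0.4, [0, 0, -7], 0], [0.5, [0, 0, -7], 0]])

```text
t: 38.3
tcp_pos: [0.5039, 0.0174, 0.2954]
tool_rot: [1.0, -0.017, 0.002, -0.001]
wrist_force: [0.2, 0.7, -0.7]
grip_width: 0.043
grip_force: 0.0
```

```bash
python3 - <<'E'
from h import *
mv([.4545,-.0665,.135],np.radians(58))
E
```

```text
t 38.30 pinch [0.5046 0.0177 0.1407] move [-4.72, 8.59, 0.54] 30.0 q6 1.11
```

Emit:
apply_moves(series=[[0.5, [-4.7, 8.6, 0.3], 30], [0.5, [-4.7, 8.6, 0.3], 30], [0.5, [-4.7, 8.6, 0.3], 30], [0.5, [-4.7, 8.6, 0.3], 30], [0.5, [-4.7, 8.6, 0.3], 30]])

```text
t: 38.92
tcp_pos: [0.4533, -0.0667, 0.2897]
tool_rot: [0.962, -0.274, -0.0, 0.0]
wrist_force: [1.8, 0.3, -0.5]
grip_width: 0.043
grip_force: 0.0
```

```bash
python3 f.py; python3 - <<'E'
from k import *
c=r.calibration("wrist");im=r.read_camera("wrist")[:,:,::-1].copy();cv2.imwrite("pics/w11.png",im)
for z in (.064,.086):print(proj("wrist",[.4545,-.0665,z],c))
key(im,c,"wrist",(180,380,150,420))
E
```

```text
t 38.92 pinch [453.2 -66.7 135. ] Ftool [ 1.4 -1.2  0.5] T [ 0.03 -0.04 -0.01] q6 0.73 yaw -121.8 g 0.0430
[[281.29990875 235.04277242]]
[[281.25384526 251.02488614]]
[ 266  216   27   61 1039]
0.075 [453. -64.] [14.3 36.5] 57.4 pca 148.7 mean [454.4 -64.9]
0.086 [457.2 -66.7] [13.4 34.3] 57.4 pca 148.7 mean [458.5 -67.5]
```

View pics/w11.png

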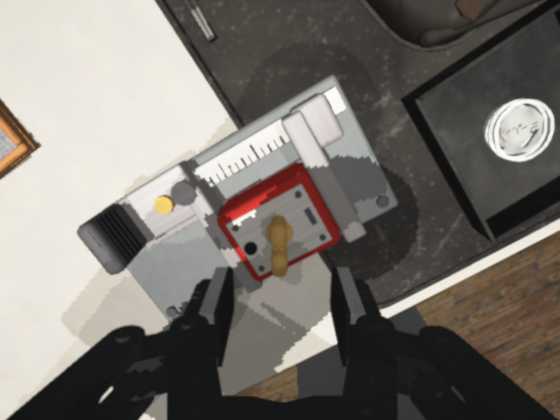

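The wing is upright at column 279 between the fingers, and the red clock sits between both jaws. I grip and wind it.

Emit:
apply_moves(series=[[0.4, [0, 0, 3], 0], [0.4, [0, 0, 5.2], 0], [0.4, [0, 0, 5.6], 0], [0.4, [0, 0, 5.6], 0], [0, [0, 0, 5.6], 0], [0, [0, 0, 5.6], 0], [0, [0, 0, 5.6], 0], [0, [0, 0, 5.6], 0]], force=25)

```text
t: 39.98
tcp_pos: [0.454, -0.0662, 0.2351]
tool_rot: [0.961, -0.275, 0.001, -0.001]
wrist_force: [-0.3, 5.4, 3.7]
grip_width: 0.0083
grip_force: 28.1
```

```bash
python3 f.py
```

```text
t 39.98 pinch [454.5 -66.   80.4] Ftool [-3.1 -4.5 -3.7] T [2.07 0.09 0.03] q6 0.73 yaw -122.0 g 0.0083
```

Emit:
apply_moves(series=[[0, [0, 0, 0], 10], [0, [0, 0, 0], 20], [0, [0, 0, 0], 30], [0, [0, 0, 0], 40], [0, [0, 0, 0], 50], [0, [0, 0, 0], 60], [0, [0, 0, 0], 60]])

```text
t: 40.85
tcp_pos: [0.4537, -0.0663, 0.2351]
tool_rot: [-0.694, 0.72, -0.0, 0.001]
wrist_force: [-0.7, 4.9, 5.8]
grip_width: 0.0086
grip_force: 28.4
```

Emit:
apply_moves(series=[[0.3, [0, 0, 0], 0], [0.3, [0, 0, 0], 0], [0, [0, 0, 0], 0], [0, [0, 0, 0], 0], [0, [0, 0, 0], 0]])

```text
t: 41.48
tcp_pos: [0.4535, -0.0668, 0.2342]
tool_rot: [-0.695, 0.719, -0.0, 0.0]
wrist_force: [0.9, -1.3, 1.9]
grip_width: 0.0088
grip_force: 28.4
```

```bash
python3 f.py
```

```text
t 41.48 pinch [453.6 -66.8  79.5] Ftool [ 1.2 -0.9 -1.9] T [-0.34 -0.43 -0.02] q6 -0.32 yaw 178.0 g 0.0088
```

Emit:
apply_moves(series=[[0, [-0.1, 0, 0], 10], [0, [-0.1, 0, 0], 20], [0, [-0.1, 0, 0], 30], [0, [-0.1, 0, 0], 40], [0, [-0.1, 0, 0], 50], [0, [-0.1, 0, 0], 60], [0, [-0.1, 0, 0], 60]])

```text
t: 42.35
tcp_pos: [0.4526, -0.0657, 0.234]
tool_rot: [-0.241, 0.971, 0.0, -0.001]
wrist_force: [-2.3, 2.6, 5.4]
grip_width: 0.0081
grip_force: 28.8
```

Emit:
apply_moves(series=[[0.3, [0, 0, 0], 0], [0.3, [0, 0, 0], 0], [0, [0, 0, 0], 0], [0, [0, 0, 0], 0], [0, [0, 0, 0], 0]])

```text
t: 42.98
tcp_pos: [0.4531, -0.0657, 0.234]
tool_rot: [-0.242, 0.97, 0.0, -0.0]
wrist_force: [-2.6, 3.7, 2.1]
grip_width: 0.0087
grip_force: 27.0
```

```bash
python3 f.py
```

```text
t 42.98 pinch [453.1 -65.6  79.3] Ftool [ 0.5  4.5 -2.1] T [1.43 0.96 0.01] q6 -1.37 yaw 118.0 g 0.0087
```

Emit:
apply_moves(series=[[0, [0, 0, 0], 10], [0, [0, 0, 0], 20], [0, [0, 0, 0], 30], [0, [0, 0, 0], 40], [0, [0, 0, 0], 50], [0, [0, 0, 0], 50]])

```text
t: 43.72
tcp_pos: [0.4531, -0.0653, 0.234]
tool_rot: [0.192, 0.981, 0.0, -0.0]
wrist_force: [-4.2, 7.9, 3.8]
grip_width: 0.0086
grip_force: 27.3
```

```bash
python3 f.py
```

```text
t 43.73 pinch [453.1 -65.1  79.3] Ftool [ 6.9  5.7 -3.8] T [3.14 1.53 0.01] q6 -2.25 yaw 67.8 g 0.0086
```

Emit:
apply_moves(series=[[0, [0, 0, 0], 2], [0, [0, 0, 0], 4], [0, [0, 0, 0], 4]])

```text
t: 44.1
tcp_pos: [0.4531, -0.0652, 0.234]
tool_rot: [0.225, 0.974, 0.0, -0.0]
wrist_force: [-4.7, 8.8, 4.6]
grip_width: 0.0085
grip_force: 27.3
```

```bash
python3 f.py
```

```text
t 44.10 pinch [453.1 -65.1  79.3] Ftool [ 8.1  5.8 -4.6] T [ 3.21  1.53 -0.07] q6 -2.31 yaw 64.0 g 0.0085
```

Emit:
apply_moves(series=[[0, [0, 0, 0], 2], [0, [0, 0, 0], 4], [0, [0, 0, 0], 4]])

```text
t: 44.48
tcp_pos: [0.4532, -0.0652, 0.2341]
tool_rot: [0.259, 0.966, 0.0, -0.0]
wrist_force: [-3.1, 8.7, 5.0]
grip_width: 0.0084
grip_force: 27.6
```

```bash
python3 f.py
```

```text
t 44.48 pinch [453.2 -65.1  79.4] Ftool [ 7.1  6.  -5. ] T [3.32 1.54 0.29] q6 -2.38 yaw 60.0 g 0.0084
```

Emit:
apply_moves(series=[[0, [0, 0, 0], 2], [0, [0, 0, 0], 3], [0, [0, 0, 0], 3]])

```text
t: 44.85
tcp_pos: [0.4537, -0.0649, 0.2342]
tool_rot: [0.283, 0.959, 0.001, 0.0]
wrist_force: [-2.9, 10.7, 3.4]
grip_width: 0.0084
grip_force: 34.9
```

```bash
python3 f.py
```

```text
t 44.85 pinch [453.9 -64.7  79.5] Ftool [ 8.3  7.4 -3.4] T [3.76 0.97 0.67] q6 -2.43 yaw 57.1 g 0.0084
```

The stop is reached, with torque at 0.67 N m. I release the key, then open the jaw.

Emit:
apply_moves(series=[[0.4, [0, 0, 0], 0], [0.4, [0, 0, 0], 0], [0.4, [0, 0, -4], 0], [0.4, [0, 0, -7], 0], [0.4, [0, 0, -7], 0]])

```text
t: 45.48
tcp_pos: [0.454, -0.0659, 0.3062]
tool_rot: [0.284, 0.959, 0.001, 0.002]
wrist_force: [0.1, -0.3, -0.2]
grip_width: 0.0344
grip_force: 0.0
```

```bash
python3 - <<'E'
from h import *
mv([.5035,.0195,.15],np.radians(88))
E
```

```text
t 45.48 pinch [ 0.4547 -0.0658  0.1515] move [0.56, 9.81, 0.18] -31.0 q6 -2.43
```

Emit:
apply_moves(series=[[0.5, [0.5, 9.8, 0], -31], [0.5, [0.5, 9.8, 0], -31], [0.5, [0.5, 9.8, 0], -31], [0.5, [0.5, 9.8, 0], -31], [0.5, [0.5, 9.8, 0], -31]])

```text
t: 46.1
tcp_pos: [0.5022, 0.0187, 0.3036]
tool_rot: [0.02, 1.0, -0.0, -0.0]
wrist_force: [0.1, 0.8, -0.6]
grip_width: 0.0428
grip_force: 0.0
```

```bash
python3 - <<'E'
from h import *
mv([.5035,.0192,.067],np.radians(88))
E
```

```text
t 46.10 pinch [0.502  0.0186 0.1489] move [-0.15, 0.07, 8.19] -0.2 q6 -2.04
```

Emit:
apply_moves(series=[[0.5, [-0.1, 0, 5], 0], [0.5, [-0.1, 0, 7.7], 0], [0.5, [-0.1, 0, 8.1], 0], [0.5, [-0.1, 0, 8.1], 0], [0.1, [-0.1, 0, 8.1], 0], [0.1, [-0.1, 0, 8.1], 0], [0.1, [-0.1, 0, 8.1], 0], [0.1, [-0.1, 0, 8.1], 0]], force=30)

```text
t: 47.1
tcp_pos: [0.5039, 0.0198, 0.2243]
tool_rot: [0.017, 1.0, 0.001, 0.001]
wrist_force: [-2.2, 5.1, 4.7]
grip_width: 0.0116
grip_force: 34.4
```

Emit:
apply_moves(series=[[0.1, [0, 0.4, 0], 0], [0.1, [0, 1, 0], 0], [0.1, [0, 1.5, 0], 0], [0.1, [0, 1.5, 0], 0], [0.4, [0, 1.5, 0], 0], [0.4, [0, 1.5, 0], 0], [0.4, [0, 1.5, -4], 0], [0.4, [0, 1.5, -8], 0], [0.8, [0, 1.5, -8], 0]])

```text
t: 48.22
tcp_pos: [0.5049, 0.0345, 0.3061]
tool_rot: [0.017, 1.0, 0.001, 0.003]
wrist_force: [-0.0, 0.0, -0.7]
grip_width: 0.0513
grip_force: 0.0
```

```bash
python3 - <<'E'
from h import *
mv([.4545,-.0655,.145],np.radians(-2))
E
```

```text
t 48.23 pinch [0.5058 0.0349 0.1514] move [4.79, -10.21, 0.59] -90.0 q6 -2.06
```

Emit:
apply_moves(series=[[0.8, [4.8, -10.2, 0], -90], [0.8, [4.8, -10.2, 0], -90], [0.8, [4.8, -10.2, 0], -90], [0.8, [4.8, -10.2, 0], -90], [0.8, [4.8, -10.2, 0], -90], [0.8, [4.8, -10.2, 0], -90], [0.8, [4.8, -10.2, 0], -90], [0.8, [4.8, -10.2, 0], -90], [0.8, [4.8, -10.2, 0], -90], [0.8, [4.8, -10.2, 0], -90]])

```text
t: 49.48
tcp_pos: [0.4522, -0.0661, 0.3023]
tool_rot: [-0.694, 0.72, 0.0, -0.0]
wrist_force: [0.3, -0.2, 0.3]
grip_width: 0.0684
grip_force: 0.0
```

```bash
python3 - <<'E'
from cl import *
im=clock("r",(.4545,-.0655),.056)
mv([.4545,-.0655,.0465],np.radians(-2))
E
```

```text
r outer [454.  -66.9] [65.  50.2] 87.3
r back [454.1 -64.3] [54.  41.8] 86.9
r key [474.8 -49.9] [74.9 31.8] 36.0
t 49.52 pinch [ 0.4521 -0.0662  0.1478] move [-0.08, -0.25, 10.13] -0.1 q6 -0.32
```

Emit:
apply_moves(series=[[0.8, [-0.1, -0.2, 5], 0], [0.8, [-0.1, -0.2, 9], 0], [0.8, [-0.1, -0.2, 10.1], 0], [0.8, [-0.1, -0.2, 10.1], 0], [0.5, [-0.1, -0.2, 10.1], 0], [0.5, [-0.1, -0.2, 10.1], 0], [0.5, [-0.1, -0.2, 10.1], 0], [0.5, [-0.1, -0.2, 10.1], 0]])

```text
t: 50.52
tcp_pos: [0.455, -0.0651, 0.2034]
tool_rot: [-0.695, 0.719, -0.001, 0.001]
wrist_force: [-0.9, 0.7, 7.3]
grip_width: 0.0515
grip_force: 33.2
```

Emit:
apply_moves(series=[[0.5, [0, 0, -5], 0], [0.5, [0, 0, -9], 0], [0.5, [0, 0, -9], 0]])

```text
t: 50.9
tcp_pos: [0.4553, -0.065, 0.2953]
tool_rot: [-0.695, 0.719, -0.002, 0.003]
wrist_force: [0.2, 1.2, -3.1]
grip_width: 0.0513
grip_force: 35.4
```

```bash
python3 - <<'E'
from h import *
mv([.635,.235,.13],np.radians(1))
E
```

```text
t 50.90 pinch [ 0.4564 -0.0648  0.1406] move [-30.57, -16.81, 1.23] -3.0 q6 -0.32
```

Emit:
apply_moves(series=[[0.5, [-30.6, -16.8, 0], -3], [0.5, [-30.6, -16.8, 0], -3], [0.5, [-30.6, -16.8, 0], -3], [0.5, [-30.6, -16.8, 0], -3], [0.5, [-30.6, -16.8, 0], -3], [0.5, [-30.6, -16.8, 0], -3], [0.5, [-30.6, -16.8, 0], -3], [0.5, [-30.6, -16.8, 0], -3]])

```text
t: 51.9
tcp_pos: [0.6323, 0.2343, 0.2902]
tool_rot: [0.713, -0.701, -0.001, 0.001]
wrist_force: [-0.8, -0.2, -4.4]
grip_width: 0.0513
grip_force: 35.3
```

Emit:
apply_moves(series=[[0.5, [0, 0, 4], 0], [0.5, [0, 0, 7], 0], [0.5, [0, 0, 8.4], 0], [0.5, [0, 0, 8.6], 0], [0.5, [0, 0, 8.6], 0]])

```text
t: 52.52
tcp_pos: [0.6335, 0.2347, 0.2072]
tool_rot: [0.713, -0.701, 0.0, -0.001]
wrist_force: [0.8, 0.4, -4.0]
grip_width: 0.0514
grip_force: 35.2
```

Emit:
apply_moves(series=[[0.5, [0, 0, 0.3], 0], [0.5, [0, 0, 0.6], 0], [0.5, [0, 0, 0.6], 0]])

```text
t: 52.9
tcp_pos: [0.633, 0.2347, 0.2]
tool_rot: [0.713, -0.701, -0.0, 0.0]
wrist_force: [0.4, 0.1, -3.2]
grip_width: 0.051
grip_force: 35.3
```

Emit:
apply_moves(series=[[0.5, [0, 0, 0.1], 0], [0.5, [0, 0, 0.15], 0], [0.5, [0, 0, 0.15], 0]])

```text
t: 53.28
tcp_pos: [0.6331, 0.2348, 0.1995]
tool_rot: [0.713, -0.701, 0.0, -0.0]
wrist_force: [-3.2, -1.5, 5.7]
grip_width: 0.0517
grip_force: 36.4
```

Contact with the tray. I release the clock and go to close the empty jaws.

Emit:
apply_moves(series=[[0.75, [0, 0, 0], 0], [0.75, [0, 0, 0], 0], [0.75, [0, 0, 0], 0], [0.75, [0, 0, -6], 0], [0.5, [0, 0, -10], 0], [0.5, [0, 0, -10], 0]])

```text
t: 54.02
tcp_pos: [0.6341, 0.2353, 0.3029]
tool_rot: [0.713, -0.701, 0.001, -0.004]
wrist_force: [0.2, -0.4, -0.8]
grip_width: 0.0427
grip_force: 0.0
```

```bash
python3 - <<'E'
from h import *
mv([.504,.0342,.145],np.radians(88))
E
```

```text
t 54.02 pinch [0.6351 0.2358 0.1482] move [19.92, 13.48, 0.16] -87.0 q6 -0.63
```

Emit:
apply_moves(series=[[0.5, [19.9, 13.5, 0], -87], [0.5, [19.9, 13.5, 0], -87], [0.5, [19.9, 13.5, 0], -87], [0.5, [19.9, 13.5, 0], -87], [0.5, [19.9, 13.5, 0], -87], [0.5, [19.9, 13.5, 0], -87], [0.5, [19.9, 13.5, 0], -87], [0.5, [19.9, 13.5, 0], -87], [0.5, [19.9, 13.5, 0], -87], [0.5, [19.9, 13.5, 0], -87]])

```text
t: 55.28
tcp_pos: [0.5015, 0.0333, 0.2982]
tool_rot: [1.0, -0.019, -0.0, 0.0]
wrist_force: [-0.6, -0.5, 0.3]
grip_width: 0.0425
grip_force: 0.0
```

```bash
python3 - <<'E'
from h import *
mv([.504,.0342,.067],np.radians(88))
E
```

```text
t 55.27 pinch [0.5014 0.0333 0.1435] move [0.26, -0.1, 7.65] -0.2 q6 1.07
```

Emit:
apply_moves(series=[[0.5, [0.2, -0.1, 4], 0], [0.5, [0.2, -0.1, 7], 0], [0.5, [0.2, -0.1, 7.6], 0], [0.5, [0.2, -0.1, 7.6], 0], [0.1, [0.2, -0.1, 7.6], 0], [0.1, [0.2, -0.1, 7.6], 0], [0.1, [0.2, -0.1, 7.6], 0], [0.1, [0.2, -0.1, 7.6], 0]])

```text
t: 56.28
tcp_pos: [0.504, 0.0344, 0.2237]
tool_rot: [1.0, -0.017, 0.001, -0.0]
wrist_force: [-0.8, -0.3, 7.0]
grip_width: 0.0112
grip_force: 33.9
```

Emit:
apply_moves(series=[[0.1, [0, 0.4, 0], 0], [0.1, [0, 1.2, 0], 0], [0.1, [0, 2.2, 0], 0], [0.1, [0, 3.2, 0], 0], [0.1, [0, 4.2, 0], 0], [0.1, [0, 5.2, 0], 0], [0.1, [0, 6.2, 0], 0], [0.1, [0, 6.9, 0], 0], [0.1, [0, 7.3, 0], 0], [0.1, [0, 7.3, 0], 0]])

```text
t: 57.52
tcp_pos: [0.5015, -0.0382, 0.2237]
tool_rot: [1.0, -0.017, 0.001, -0.001]
wrist_force: [-2.2, 4.3, 7.1]
grip_width: 0.0116
grip_force: 34.0
```

Emit:
apply_moves(series=[[0.1, [0, 0.1, 0], 0], [0.1, [0, 0.2, 0], 0], [0.1, [0, 0.2, 0], 0]])

```text
t: 57.9
tcp_pos: [0.5015, -0.0398, 0.2237]
tool_rot: [1.0, -0.017, 0.001, -0.001]
wrist_force: [-1.8, 7.2, 8.1]
grip_width: 0.0114
grip_force: 34.1
```

Emit:
apply_moves(series=[[0.1, [0, 0.1, 0], 0], [0.1, [0, 0.2, 0], 0], [0.1, [0, 0.2, 0], 0]])

```text
t: 58.28
tcp_pos: [0.5014, -0.0418, 0.2237]
tool_rot: [1.0, -0.017, 0.001, -0.001]
wrist_force: [-3.1, 6.9, 8.8]
grip_width: 0.0114
grip_force: 34.1
```

Emit:
apply_moves(series=[[0.1, [0, 0.1, 0], 0], [0.1, [0, 0.15, 0], 0], [0.1, [0, 0.15, 0], 0]])

```text
t: 58.65
tcp_pos: [0.5013, -0.0432, 0.2237]
tool_rot: [1.0, -0.017, 0.001, -0.001]
wrist_force: [-3.5, 7.4, 9.0]
grip_width: 0.0116
grip_force: 34.1
```

Emit:
apply_moves(series=[[0.1, [0, 0.1, 0], 0], [0.1, [0, 0.1, 0], 0]])

```text
t: 58.9
tcp_pos: [0.5013, -0.0436, 0.2238]
tool_rot: [1.0, -0.017, 0.001, -0.001]
wrist_force: [-5.0, 13.3, 9.3]
grip_width: 0.0114
grip_force: 34.2
```

Emit:
apply_moves(series=[[0.1, [0, 0.1, 0], 0], [0.1, [0, 0.1, 0], 0]])

```text
t: 59.15
tcp_pos: [0.5013, -0.0439, 0.2238]
tool_rot: [1.0, -0.017, 0.002, -0.002]
wrist_force: [-6.3, 19.9, 10.1]
grip_width: 0.0113
grip_force: 34.4
```

Emit:
apply_moves(series=[[0.4, [0, 0, 0], 0], [0.4, [0, 0, 0], 0], [0.4, [0, 0, -4], 0], [0.5, [0, 0, -10], 0], [0.5, [-5, 0, -16], 0], [0.5, [-10, 0, -20], 0], [0.5, [-10, 0, -20], 0], [0.5, [-10, 0, -20], 0]])

```text
t: 60.15
tcp_pos: [0.4003, -0.0428, 0.4233]
tool_rot: [1.0, -0.017, 0.001, -0.001]
wrist_force: [0.3, 0.4, -0.0]
grip_width: 0.0425
grip_force: 0.0
```

```bash
python3 f.py; python3 - <<'E'
from h import *
t=r.read_camera("top")[:,:,::-1];w=r.read_camera("wrist")[:,:,::-1]
a=cv2.resize(t[130:310,165:400],(800,612))[:600]
s=r.read_camera("scene")[:,:,::-1]
A=cv2.resize(t[130:310,165:400],(400,306));B=cv2.resize(w,(400,300));C=cv2.resize(s[130:340,130:350],(400,294))
can=np.zeros((600,800,3),np.uint8);can[:306,:400]=A;can[:300,400:]=B;can[306:,:400]=C
cv2.imwrite("pics/fin.png",can)
E
```

```text
t 60.15 pinch [400.7 -42.7 268.6] Ftool [ 0.3 -0.4  0. ] T [ 0.   -0.02 -0.04] q6 1.15 yaw -92.0 g 0.0425
```

View pics/fin.png

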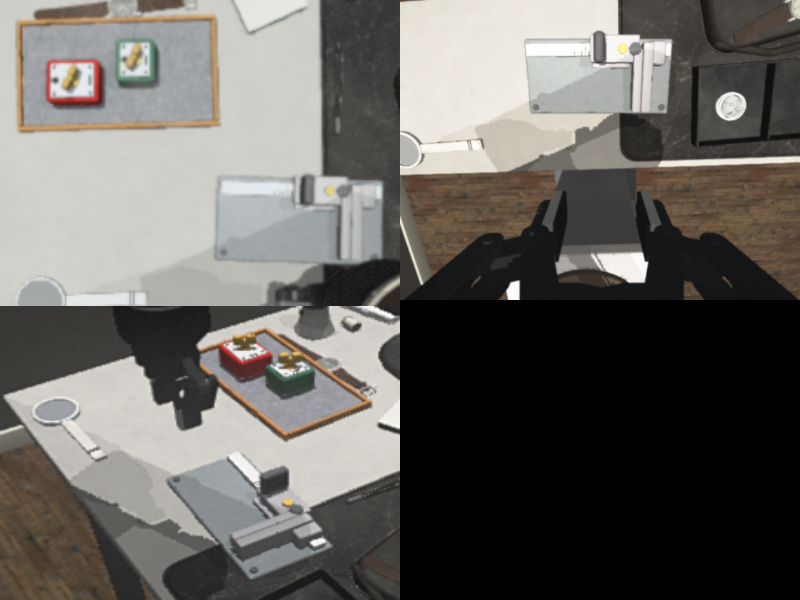

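The composite shows both clocks lying flat inside the tray (red at (73,82), green at (136,62)), the jaws closed and empty, and the bystanders in place. I hand the job in.

```bash
python3 -c "
from rig import r
print(r.job_done())"
```

```text
the job is handed in; nothing more can be done
None
```

I wound the two clocks present, green and red (there was no blue one), to the stop while the jaws held them, laid both face down in the run-test tray, closed the empty jaws and handed the job in at about 60 s; no verdict came back.

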